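Line up bearing blocks in the vise and fit their shaft

ROBOT

A 6-joint arm with a two-finger parallel gripper is mounted at the origin on a cart in front of the work surface, level with it; the furniture and walls round the work are solid. World frame = base frame: x ahead of the robot, y to its left, z up, the work surface at z = 0. Lengths are in mm, angles in rad, forces in N, time in s.
With the tool pointing down it reaches from about 200 to 875 mm from the base axis. Payload 3.4 kg.
Tool frame: the origin (TCP) lies on the centre line of the jaws, within the pads' length; the fingertips stand 22 mm ahead of it and the grasp point (between the pads) lies 3 mm ahead of it; z points along the fingers, y is the direction in which the jaws open and shut (so a half turn about z gives the same grasp; the last joint's range is limited). The gripper opens to 94 mm and grips with 3 to 60 N. Pads are 16 mm wide; open, the fingers measure 119 mm over their backs; the gripper's body (75 mm by 177 mm) begins 78 mm behind the grasp point.
Start: joints at [1.117, 0.276, 1.505, -0, 1.361, -0.121], TCP at [187.865, 543.479, 227.493] pointing down, gripper open.
Joint ranges: [-2.89, 2.89], [-0.75, 2.08], [0.22, 2.7], [-1.18, 4.32], [0.11, 2.71], [-2.7, 2.7]. Speed limits (rad/s): [2.57, 2.57, 3.14, 3.14, 3.14, 3.14].

INTERFACE

Orientations are given as a rotation vector (axis times angle).
In Python, from station import arm, optics, order gives the robot as it stands.
- The arm moves only by the tool servo_tool, never from a script. Its argument "rows" is a list of rows, each a list of 3 entries, a list of its own where there are three numbers: the turn, a rotation vector about the tool's x, y, z as a fraction of full scale, then the shift along the tool's x, y, z as a fraction of full scale, then the opening, from 0 (shut) to 1 (fully open). A call has 1 to 10 rows; each row is the pose to reach, as a shift and turn from the pose commanded when the call began, along the tool's axes at that moment, turning the shorter way round; what a row does not reach only later rows make up. Full scale, the value 1, is 0.4 m for a shift and pi rad for a turn. A row lasts 1/10 s, in which the tool goes at most 50 mm and 8.59 degrees, less where a joint would pass 70% of its speed; a pose out of reach is approached as far as the arm can. A call with a number of a shift or a turn outside -1 to 1 is refused whole. A call with a gripper value outside its range is refused whole. The fingers move at their own pace and stop on an object; "grip_force" is the grip in N (left out, the last holds). Time passes only in rows, so rows that repeat a pose let the fingers close. It gives the time, the measured TCP pose, the force and the opening at its end, in the units of the state.
- arm.sense(): the state, without advancing time (a new reading comes with each control period).
- optics.camera(name): name is "scene" or "top" or "wrist"; returns a dict with "pixels" (480x640x3 uint8, red, green, blue), "fx", "fy", "cx", "cy" (pixels), "R" (3x3) and "t" (3): a world point X has camera coordinates R X + t; the wrist camera has in their place "tool_from_camera" (4x4, takes a point from camera to tool coordinates, whose origin is the TCP and whose axes are the flange's). Camera axes: x right, y down, z forward; pixel columns grow to the right and rows downward; lengths in mm; the calibration is good to about 2 mm. A picture is of the moment at which its call begins: read the wrist's pose just before it. There is no depth.
- order.finish_job(): hands the job in, once; it reports no verdict.
The state is a dict: "clock": time; "joint_pos": joint angles; "dq": joint speeds; "joint_efforts": joint torques, N m; "position": TCP position; "eef_rot": TCP orientation; "contact_force": force on the tool from outside, world axes, zero at the start; "torque": the same for the moment, N m; "width": finger opening in mm.
Only numpy, scipy, OpenCV 4.12 (cv2) and the standard library are available. Lean on these libraries where they do the work, as an engineer would, in place of code of your own. Each camera call takes 0.05 s, during which the arm holds its last target.

TASK

Swing the machine vise's lever open, take the beech block left in the vise out and lay it on the bench clear of the vise. Stand all the bearing blocks there are side by side in the vise, upright on the two parallels with their bores in one line along the jaws, and swing the lever back so that the blocks are clamped tight against the fixed jaw. Then thread the square-headed shaft through all their bores until its head is fully home against the first block, leave the vise clamped, and do not knock over either jar.

Things in the scene. Friction and masses are not known exactly. Their poses are not given: they have to be found in the camera images.
- vise: low grey machine vise, 185 x 160 x 52 high, fixed. Origin: centre of underside; x toward the fixed jaw (from the robot), y along the jaws, z up. Fixed jaw face at x = 27; jaws 160 long (y -80..80), tops at z = 52. Two parallels between them (x -21..-7 and 7..21, y -75..75), tops at z = 40. Clamped bearing blocks have their bore axis at x = 0, z = 72. Beyond the jaws' ends nothing is higher
- vise_jaw: the vise's sliding jaw, on the robot's side, moved by the lever alone: its face is 50 mm from the fixed jaw's with the lever at 0, 64 mm at 1.5 rad (9.33 mm per rad). Its origin lies at the vise's when shut and moves to -x of the vise as it opens
- vise_lever (a joint): the cam lever, turning flat about an upright pivot at x = -105, y = 0 of the vise: 0 = shut, arm to -y of the vise; grows clockwise (seen from above) as it opens, to 1.5 rad, arm nearly to -x. Stays where left: friction 0.4 N m, 5 N at the knob. The jaw meets the blocks' 54 mm feet at about 0.43 rad and the lever stops there; 8 to 15 N at the knob clamps them and the friction holds
- lever_knob (a point): middle of the upright black knob at the lever's end, 80 mm from the pivot: round, 18 to 22 mm thick, 42 mm high, from 53 to 95 above the bench; the point is 73 above the bench
- block_a: bearing block of dark cast iron, one of two or three alike (an absent one is None): foot 54 (x) x 46 (y) x 14 high, on it a housing 34 (x) x 46 (y) up to 54 high, grease nipple on top (6 more). A round 19 mm bore runs through along y, axis 32 above the underside. Same either way round. 0.28 kg. Origin: centre of the underside; z up
- block_b: bearing block of dark cast iron, one of two or three alike (an absent one is None): foot 54 (x) x 46 (y) x 14 high, on it a housing 34 (x) x 46 (y) up to 54 high, grease nipple on top (6 more). A round 19 mm bore runs through along y, axis 32 above the underside. Same either way round. 0.28 kg. Origin: centre of the underside; z up
- block_c: bearing block of dark cast iron, one of two or three alike (an absent one is None): foot 54 (x) x 46 (y) x 14 high, on it a housing 34 (x) x 46 (y) up to 54 high, grease nipple on top (6 more). A round 19 mm bore runs through along y, axis 32 above the underside. Same either way round. 0.28 kg. Origin: centre of the underside; z up
- block_a_bore (a point): middle of block_a's bore, 32 above its underside
- block_b_bore (a point): middle of block_b's bore
- block_c_bore (a point): middle of block_c's bore
- shaft: bright steel shaft: round stem 16 mm thick, 180 long, the last 14 mm tapering to a 9 mm nose, and a square head 24 x 24 x 28 long. 0.17 kg, balance point 58 mm from the head along the stem. Lies on the bench at first. Origin: on the axis in the head's front face (shoulder); x along the stem to the nose; head from x = -28 to 0
- shaft_tip (a point): end of the shaft's nose, 180 mm from the shoulder
- beech_block: plain beech block 26 (x) x 70 (y) x 22 high, lying on the parallels in the vise at first, lengthwise along the jaws. Origin: centre of its underside
- jar_grey: jar with white lid and grey contents, 52 wide x 66 high, standing behind the blocks; origin under its centre, z up
- jar_white: jar with white lid, 51 wide x 64 high, standing behind the vise; origin under its centre, z up
Mind the look-alikes: they are no part of the job. There is more than one size of the beech_block; the job needs the smaller. Leave any orange look-alike of the block_a alone.

How it is judged (in metres and radians):
On the way, in this order (a step that is already met when the one before it is completed fails the run):
1. the beech block is out of the vise and lies on the bench (height (world z) of beech_block between -0.02 and 0.03 m and horizontal distance between beech_block and vise above 0.12 m), for 0.2 s.
2. all bearing blocks present stand in the vise on the parallels, clamped against the fixed jaw, with the shaft not yet in them (all of step 1 and x of block_a in the frame of vise between -0.003 and 0.003 m and y of block_a in the frame of vise between -0.064 and 0.064 m and z of block_a in the frame of vise between 0.037 and 0.043 m and angle between the y axis of each of block_a, block_b, block_c and the y axis of vise, either way round below 0.05 rad and angle between each of block_a, block_b, block_c's own z axis and vertical below 0.05 rad and contact force between vise_jaw and block_a above 2 N and x of block_b in the frame of vise between -0.003 and 0.003 m and y of block_b in the frame of vise between -0.064 and 0.064 m and z of block_b in the frame of vise between 0.037 and 0.043 m and contact force between vise_jaw and block_b above 2 N and x of block_c in the frame of vise between -0.003 and 0.003 m and y of block_c in the frame of vise between -0.064 and 0.064 m and z of block_c in the frame of vise between 0.037 and 0.043 m and contact force between vise_jaw and block_c above 2 N), for 0.3 s.
3. the shaft is through all the blocks, its head against the first one (x of shaft in the frame of vise between -0.006 and 0.006 m and z of shaft in the frame of vise between 0.066 and 0.078 m and x of shaft_tip in the frame of vise between -0.006 and 0.006 m and z of shaft_tip in the frame of vise between 0.066 and 0.078 m and ((y of shaft_tip in the frame of block_a above 0.027 m and y of shaft in the frame of block_a below -0.021 m) or (y of shaft_tip in the frame of block_a below -0.027 m and y of shaft in the frame of block_a above 0.021 m)) and ((y of shaft_tip in the frame of block_b above 0.027 m and y of shaft in the frame of block_b below -0.021 m) or (y of shaft_tip in the frame of block_b below -0.027 m and y of shaft in the frame of block_b above 0.021 m)) and ((y of shaft_tip in the frame of block_c above 0.027 m and y of shaft in the frame of block_c below -0.021 m) or (y of shaft_tip in the frame of block_c below -0.027 m and y of shaft in the frame of block_c above 0.021 m)) and (distance between shaft and block_a_bore below 0.027 m or distance between shaft and block_b_bore below 0.027 m or distance between shaft and block_c_bore below 0.027 m)), for 0.2 s.
At the end, for the whole second after the job is handed in: Beech block on the bench over 120 mm from the vise's centre; every block upright on the parallels, against the fixed jaw (3 mm, 0.05 rad), pressed by the jaw with over 2 N; shaft through all bores, 4 mm or more out of the last, shoulder within 4 mm of the first; all at rest (all of step 2 and all of step 3 and linear speed of each of shaft, beech_block below 0.02 m/s); the robot touches nothing.
It fails at once if a jar is knocked over (angle between any of jar_grey, jar_white's own z axis and vertical above 0.6 rad).
Of block_a, block_b, block_c only 2 to 3 are there at a start; the rules pass over those that are not, and their reading is None.
At some moment in a run one of block_a, block_b, block_c, shaft may be knocked a few centimetres aside while the robot is not near it.
Once in a run the grip may slacken for a moment while it holds something.
It also fails if it takes over 208 s, if anything falls off the work surface, if the arm or the gripper's body presses on something with over 40 N, if the wrist force passes 120 N, or if a joint passes its speed limit or range.

## Working session

There is one attempt and no reset: what is moved stays moved. The work goes in short steps, Python scripts to look and compute and a tool call to move; the robot and the scene stay as the last step left them, time stands still between calls to the robot, and variables do not carry over. Pictures are saved under pics/ and viewed, and the job is handed in when it is done.

Besides the shell and the picture viewer there is one more tool, called by a JSON object that holds its "op" and its "data", one argument or row to a line. servo_tool: Moves the arm, as the interface text tells. Shift numbers are shares of 0.4 m and turn numbers shares of pi rad, none past 1 either way. Its arguments: {"type":"object","properties":{"rows":{"type":"array"},"grip_force":{"type":"number"}},"required":["rows"]}

```bash
mkdir -p pics; ls; python3 - <<'E'
from station import arm, optics
import cv2
print(arm.sense())
for n in ["scene","top","wrist"]:
    c=optics.camera(n)
    cv2.imwrite(f"pics/{n}0.png",c["pixels"][:,:,::-1])
    print(n,{k:(v.tolist() if hasattr(v,'tolist') else v) for k,v in c.items() if k!="pixels"})
E
```

```text
pics
{'clock': 0.0, 'joint_pos': array([ 1.11702068e+00,  2.76570793e-01,  1.50611141e+00,  6.47304959e-06,
        1.36072676e+00, -1.21022732e-01]), 'dq': array([-1.44339852e-04, -9.10580826e-05, -1.34408181e-03, -2.58282523e-03,
       -1.03857136e-03, -3.08962179e-04]), 'joint_efforts': array([ 6.23857686e-04, -4.04581761e+01, -2.37226743e+01,  6.97846804e-02,
        3.45609931e-02, -1.14678678e-04]), 'position': array([187.59997828, 542.96857139, 226.62719378]), 'eef_rot': array([-5.20194594e-01, -3.09769620e+00,  2.73275409e-03]), 'contact_force': array([-0.17359476, -0.83187734, -0.50197645]), 'torque': array([-0.03531419, -0.03239253,  0.02301114]), 'width': 93.79531088483859}
scene {'fx': 541.7812414528172, 'fy': 541.7812414528172, 'cx': 325.1597161419903, 'cy': 228.49690728827161, 'R': [[0.7516737324075109, -0.6595253286322584, -0.0035973463932365336], [-0.35632346227621225, -0.4015068145731698, -0.8436977350229161], [0.5549956668660162, 0.6354672444302835, -0.536806474454368]], 't': [-297.131265078135, 340.6150721143292, 754.3138310746978]}
top {'fx': 608.0953163867937, 'fy': 608.0953163867937, 'cx': 314.01302494518245, 'cy': 231.1009045929629, 'R': [[0.013022494961669646, -0.99971721756935, 0.019897223936292008], [-0.9891526174385538, -0.015791494286947823, -0.14604015928039707], [0.14631306858729928, -0.017779583897913884, -0.9890785471118992]], 't': [187.9912388785208, 558.165754289269, 1254.4798244749143]}
wrist {'fx': 408.5218922085889, 'fy': 408.5218922085889, 'cx': 318.6757904140596, 'cy': 242.202130671912, 'tool_from_camera': [[0.0011455056858013068, -0.971051402314445, -0.23886787536182227, 67.84963622245803], [0.999998860355871, 0.001347251486501036, -0.000681322528857897, -1.0940969833912462], [0.0009834142972344614, -0.23886682267862014, 0.9710518389456548, -157.85899719118274], [0.0, 0.0, 0.0, 1.0]]}
```

View pics/scene0.png

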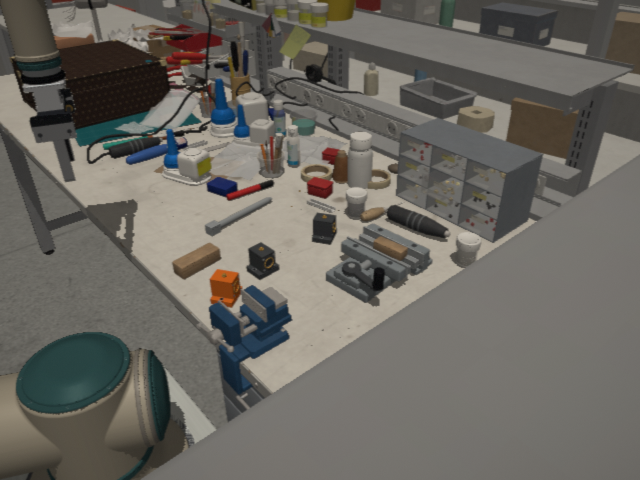

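View pics/top0.png

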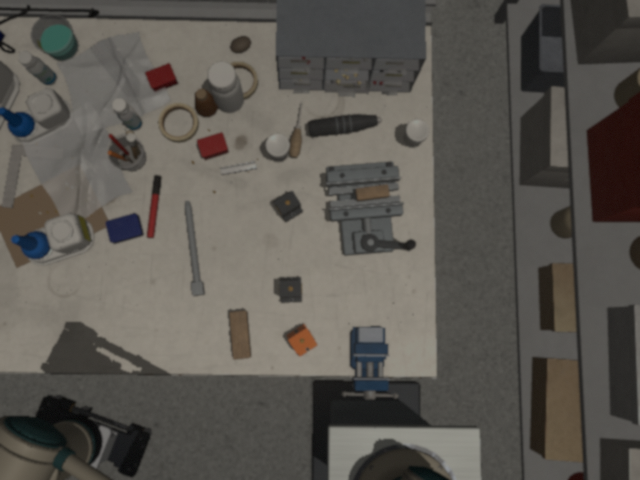

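View pics/wrist0.png

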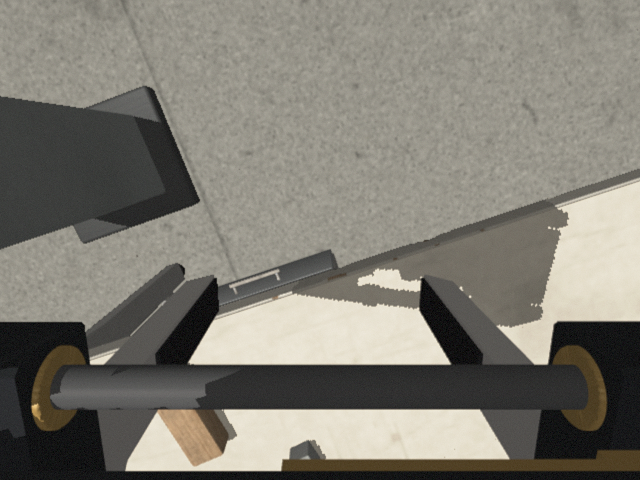

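Candidates: dark blocks at top (288,288) and (286,206). The orange look-alike is at (300,340). The small beech is in the vise at (372,193), with the larger one at (238,333). The shaft runs (189,203) to (197,290), head near the robot. I'll enlarge these areas.

```bash
cat > h.py <<'E'
import numpy as np, cv2
from station import arm, optics
from scipy.spatial.transform import Rotation as Rn
def cam(n):
    s=arm.sense(); c=optics.camera(n)
    if n=="wrist":
        T=np.eye(4); T[:3,:3]=Rn.from_rotvec(s["eef_rot"]).as_matrix(); T[:3,3]=s["position"]
        W=T@np.array(c["tool_from_camera"]); c["R"]=W[:3,:3].T; c["t"]=-c["R"]@W[:3,3]
    c["R"]=np.array(c["R"]);c["t"]=np.array(c["t"]);return c
def ray(c,u,v):
    d=c["R"].T@np.array([(u-c["cx"])/c["fx"],(v-c["cy"])/c["fy"],1]); return -c["R"].T@c["t"],d/np.linalg.norm(d)
def onz(c,u,v,z=0):
    o,d=ray(c,u,v); return o+d*(z-o[2])/d[2]
def proj(c,X):
    p=c["R"]@np.array(X,float)+c["t"]; return np.array([c["fx"]*p[0]/p[2]+c["cx"],c["fy"]*p[1]/p[2]+c["cy"]])
def crop(c,u0,v0,u1,v1,k,name):
    im=c["pixels"][v0:v1,u0:u1,::-1]; cv2.imwrite("pics/"+name,cv2.resize(im,None,fx=k,fy=k,interpolation=cv2.INTER_CUBIC))
E
python3 - <<'E'
from h import *
c=cam("top"); crop(c,260,140,440,270,4,"t1.png"); crop(c,170,190,330,360,3,"t2.png")
s=cam("scene"); crop(s,320,200,480,310,5,"s1.png"); crop(s,160,180,360,320,4,"s2.png")
for n,u,v in [("b1",288,288),("b2",286,206)]: print(n,onz(c,u,v,54))
E
```

```text
b1 [433.15150678 248.67786876  54.        ]
b2 [605.85389166 256.23104511  54.        ]
```

View pics/t1.png

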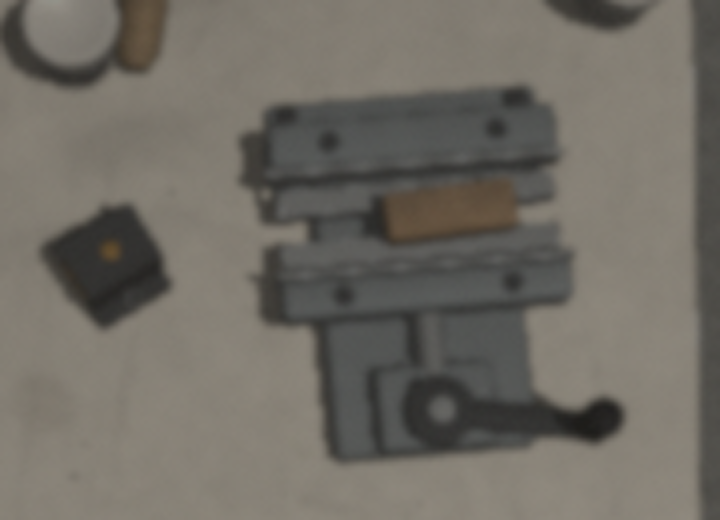

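View pics/t2.png

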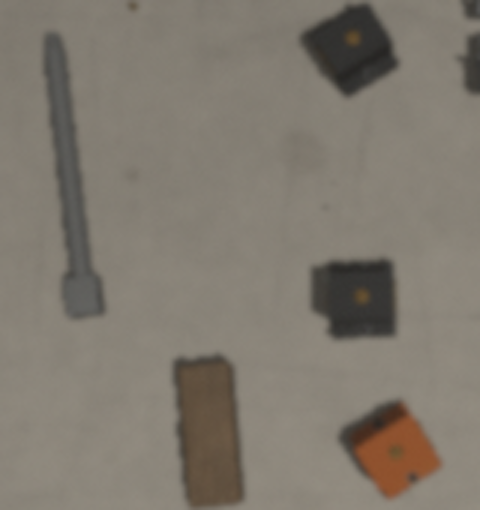

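View pics/s1.png

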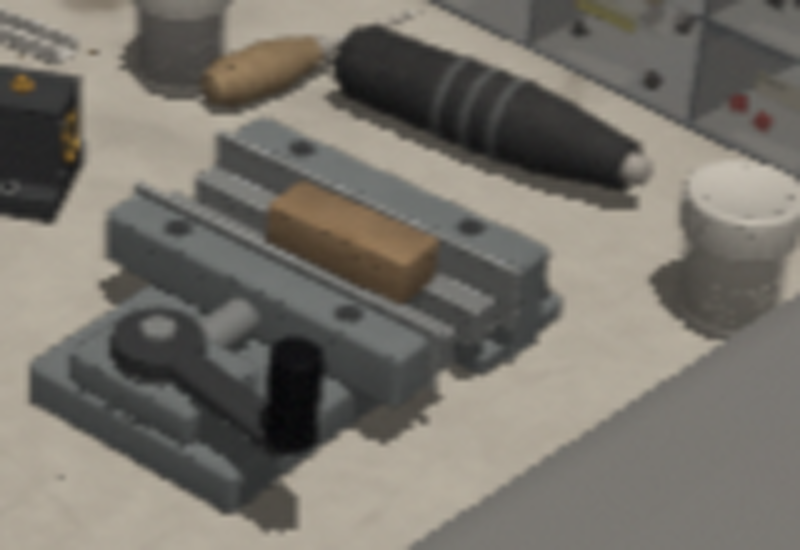

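View pics/s2.png

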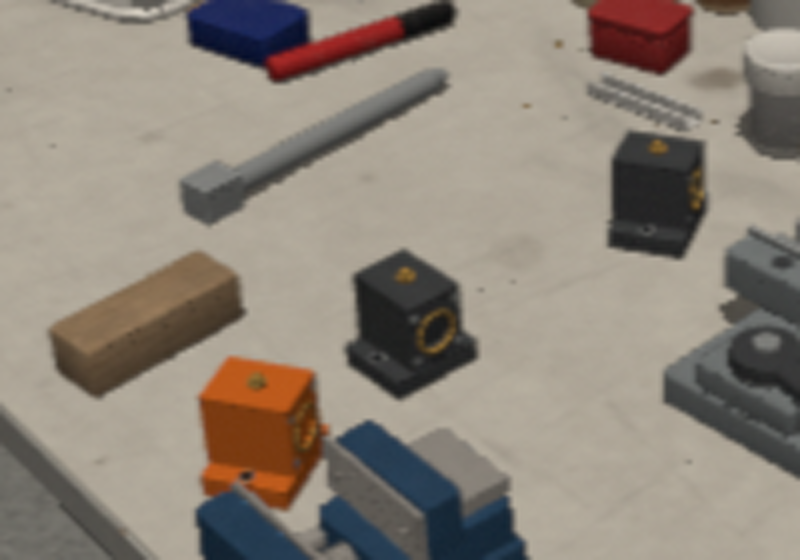

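```bash
python3 - <<'E'
from h import *
c=cam("top"); s=cam("scene")
f=lambda u,v,z:onz(c,260+u/4,140+v/4,z).round(1)
A=f(265,183,52);B=f(560,155,52);print("face",A,B,np.linalg.norm(A-B))
d=(A-B)/np.linalg.norm(A-B); print("yaw",np.arctan2(-d[0],d[1]))
for p in [(383,197),(518,180),(520,222),(388,242)]: print("beech",f(*p,62))
print("knob",f(602,418,95),"piv",f(442,408,70))
g=lambda u,v,z:onz(s,320+u/5,200+v/5,z).round(1)
print("scene knob",g(297,345,95),"face?",g(232,122,52),g(550,250,52))
for p in [(272,195),(300,182),(437,237),(405,265)]: print("beech s",g(*p,62))
# yaw estimate
yaw=np.arctan2(-d[0],d[1]);mid=(A+B)/2
R=np.array([[np.cos(yaw),-np.sin(yaw)],[np.sin(yaw),np.cos(yaw)]])
o=mid[:2]-R@[27,0];print("origin",o)
f2=lambda u,v,z:onz(c,170+u/3,190+v/3,z).round(1)
print("b1",[f2(*p,54) for p in [(330,262),(392,262),(394,326),(330,326)]], f2(362,296,60))
print("b2",[f2(*p,54) for p in [(302,40),(368,8),(392,50),(345,84)]], f2(353,38,60))
print("shaft",f2(52,36,8),f2(80,276,12),f2(84,316,24))
E
```

```text
face [651.5 171.5  52. ] [669.6  13.8  52. ] 158.73531428135328
yaw 0.1142748483587117
beech [642.8 109.4  62. ]
beech [653.3  37.8  62. ]
beech [630.6  36.9  62. ]
beech [618.6 106.7  62. ]
knob [5.227e+02 4.000e-01 9.500e+01] piv [529.8  79.1  70. ]
scene knob [525.6  -2.7  95. ] face? [666.7 170.1  52. ] [694.4  12.1  52. ]
beech s [626.8 106.9  62. ]
beech s [642.8 106.   62. ]
beech s [655.1  40.2  62. ]
beech s [630.3  35.5  62. ]
origin [633.72610124  89.57129   ]
b1 [array([455. , 265.7,  54. ]), array([455.6, 222.8,  54. ]), array([411.6, 220.7,  54. ]), array([410.9, 264.8,  54. ])] [431.5 243.   60. ]
b2 [array([611. , 288.7,  54. ]), array([634.8, 242.7,  54. ]), array([604.9, 225.2,  54. ]), array([580.1, 257.8,  54. ])] [611.9 252.7  60. ]
shaft [619.8 473.2   8. ] [445.4 445.   12. ] [416.6 439.   24. ]
```

Two bearing blocks are present, (288,288) and (286,206), plus the orange one to leave alone. The smaller beech is the one in the vise. Next is a move planner, then the lever knob.

```bash
cat >> h.py <<'E'
def plan(xyz,yang,tilt=None):
    """print turn & shift fractions to reach TCP xyz with tool down, tool-y at yang deg"""
    s=arm.sense(); R=Rn.from_rotvec(s["eef_rot"])
    a=np.radians(yang); y=np.array([np.cos(a),np.sin(a),0]); z=np.array([0,0,-1.]); x=np.cross(y,z)
    T=Rn.from_matrix(np.column_stack([x,y,z]))
    if tilt is not None: T=Rn.from_rotvec(tilt)*T
    tr=(R.inv()*T).as_rotvec()/np.pi
    sh=R.inv().apply(np.array(xyz)-s["position"])/400
    n=max(np.linalg.norm(sh)*400/50,np.degrees(np.linalg.norm(tr)*np.pi)/8.59)
    print("turn",tr.round(4).tolist(),"shift",sh.round(4).tolist(),"rows~%.1f"%n)
def st():
    s=arm.sense(); R=Rn.from_rotvec(s["eef_rot"]).as_matrix()
    print("t%.2f"%s["clock"],"pos",s["position"].round(1),"yang %.1f"%np.degrees(np.arctan2(R[1,1],R[0,1])),"z",R[:,2].round(3),"F",s["contact_force"].round(1),"w%.1f"%s["width"],"q",s["joint_pos"].round(2))
E
python3 - <<'E'
from h import *
st(); plan((520,60,260),-42)
E
```

```text
t0.35 pos [187.8 543.4 227.3] yang 70.9 z [-0. -0. -1.] F [-0.7 -0.1 -0.3] w94.1 q [ 1.12  0.28  1.51 -0.    1.36 -0.12]
turn [-0.0001, 0.0001, 0.6274] shift [-1.1796, -0.8709, -0.0815] rows~13.1
```

{"op": "servo_tool", "data": {
  "rows": [
    [[0, 0, 0.4], [-0.8, -0.6, -0.06], 0.6],
    [[0, 0, 0.4], [-0.8, -0.6, -0.06], 0.6],
    [[0, 0, 0.4], [-0.8, -0.6, -0.06], 0.6],
    [[0, 0, 0.4], [-0.8, -0.6, -0.06], 0.6],
    [[0, 0, 0.4], [-0.8, -0.6, -0.06], 0.6],
    [[0, 0, 0.4], [-0.8, -0.6, -0.06], 0.6],
    [[0, 0, 0.4], [-0.8, -0.6, -0.06], 0.6],
    [[0, 0, 0.4], [-0.8, -0.6, -0.06], 0.6],
    [[0, 0, 0.4], [-0.8, -0.6, -0.06], 0.6]
  ]
}}

```text
clock: 1.25
position: [415.6, 207.3, 252.0]
eef_rot: [2.252, 2.185, 0.001]
contact_force: [-0.3, 1.1, -0.2]
width: 56.6
```

```bash
python3 - <<'E'
from h import *
st(); plan((480,60,260),-42)
E
```

```text
t1.25 pos [415.6 207.3 252. ] yang -1.7 z [ 0.003 -0.002 -1.   ] F [-0.3  1.1 -0.2] w56.6 q [ 0.32  0.09  1.68 -0.    1.37  0.35]
turn [0.0012, 0.0003, 0.2238] shift [-0.3634, 0.1722, -0.0188] rows~4.7
```

{"op": "servo_tool", "data": {
  "rows": [
    [[0, 0, 0.224], [-0.363, 0.172, -0.019], 0.6],
    [[0, 0, 0.224], [-0.363, 0.172, -0.019], 0.6],
    [[0, 0, 0.224], [-0.363, 0.172, -0.019], 0.6],
    [[0, 0, 0.224], [-0.363, 0.172, -0.019], 0.6],
    [[0, 0, 0.224], [-0.363, 0.172, -0.019], 0.6],
    [[0, 0, 0.224], [-0.363, 0.172, -0.019], 0.6],
    [[0, 0, 0.224], [-0.363, 0.172, -0.019], 0.6]
  ]
}}

```text
clock: 1.95
position: [477.8, 65.7, 259.0]
eef_rot: [-2.861, -1.296, 0.0]
contact_force: [0.4, -0.7, -0.4]
width: 56.2
```

```bash
python3 - <<'E'
from h import *
c=cam("wrist"); st(); cv2.imwrite("pics/w1.png",c["pixels"][:,:,::-1])
o=(633.7,89.6); yaw=.114; R=np.array([[np.cos(yaw),-np.sin(yaw)],[np.sin(yaw),np.cos(yaw)]])
for p in [(27,80,52),(27,-80,52),(-105,0,60)]:
    w=R@p[:2]+o; print(p,w.round(1),proj(c,[*w,p[2]]).round(1))
print(proj(c,[524,-1,95]))
E
```

```text
t2.00 pos [477.8  66.  259.1] yang -41.3 z [-0.  0. -1.] F [-0.4 -0.1  0.6] w56.4 q [-0.01  0.12  1.63  0.    1.39  0.71]
(27, 80, 52) [651.4 172.2] [392.8 -22.1]
(27, -80, 52) [669.6  13.2] [525.5 119.3]
(-105, 0, 60) [529.4  77.7] [352.6 171.8]
[413.0106148  252.60072966]
```

View pics/w1.png

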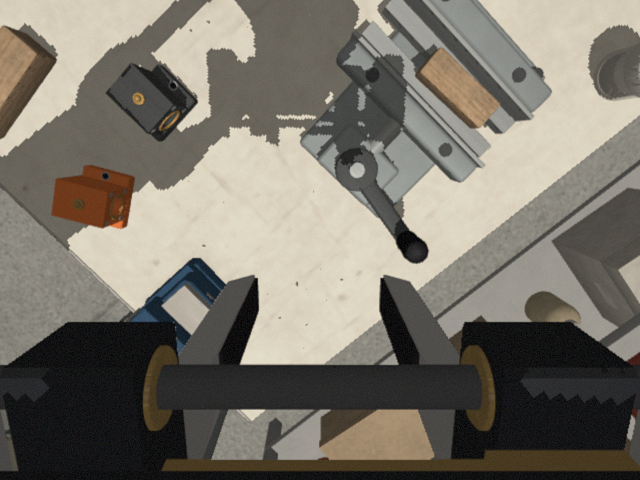

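```bash
python3 - <<'E'
from h import *
c=cam("wrist"); print(onz(c,416,247,95),onz(c,357,170,66)); crop(c,300,0,640,270,2.3,"w1c.png")
k=onz(c,416,247,95)
plan((k[0],k[1],140),-42); plan((k[0],k[1],82),-42)
E
```

```text
[528.69349102   1.38211939  95.        ] [533.02432127  77.24777118  66.        ]
turn [-0.0, -0.0, 0.0041] shift [-0.0376, 0.2024, 0.2977] rows~2.9
turn [-0.0, -0.0, 0.0041] shift [-0.0376, 0.2025, 0.4427] rows~3.9
```

View pics/w1c.png

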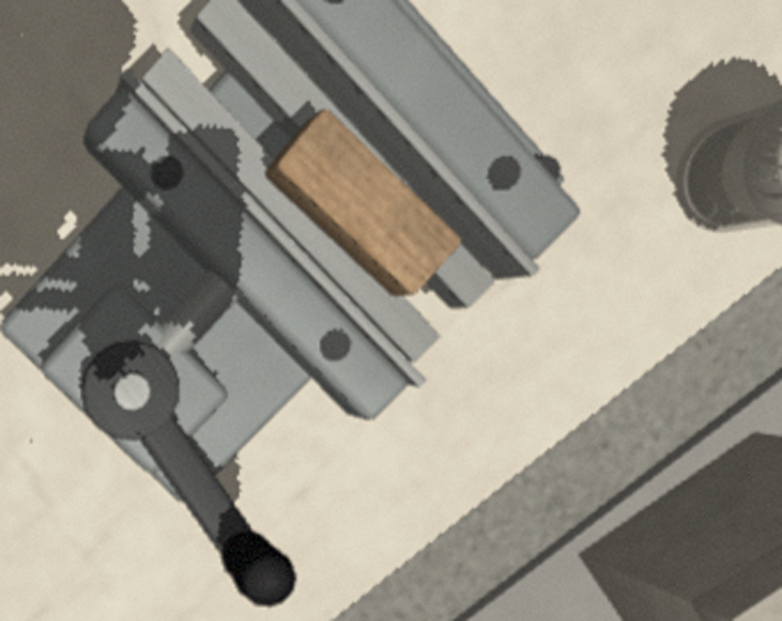

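{"op": "servo_tool", "data": {
  "rows": [
    [[0, 0, 0], [-0.04, 0.2, 0.25], 0.6],
    [[0, 0, 0], [-0.04, 0.2, 0.25], 0.6],
    [[0, 0, 0], [-0.04, 0.2, 0.25], 0.6],
    [[0, 0, 0], [-0.04, 0.2, 0.45], 0.6],
    [[0, 0, 0], [-0.04, 0.2, 0.45], 0.6],
    [[0, 0, 0], [-0.04, 0.2, 0.45], 0.6],
    [[0, 0, 0], [-0.04, 0.2, 0.45], 0.0],
    [[0, 0, 0], [-0.04, 0.2, 0.45], 0.0],
    [[0, 0, 0], [-0.04, 0.2, 0.45], 0.0],
    [[0, 0, 0], [-0.04, 0.2, 0.45], 0.0]
  ],
  "grip_force": 15
}}

```text
clock: 3.05
position: [528.4, 0.8, 80.7]
eef_rot: [2.861, 1.293, 0.004]
contact_force: [0.7, 0.3, -0.8]
width: 27.7
```

```bash
python3 - <<'E'
from h import *
st(); c=cam("scene"); crop(c,280,180,480,330,4,"s3.png")
E
```

```text
t3.05 pos [528.4   0.8  80.7] yang -41.4 z [ 0.003 -0.    -1.   ] F [ 0.7  0.3 -0.8] w27.7 q [-0.13  0.33  1.82  0.    0.98  0.59]
```

View pics/s3.png

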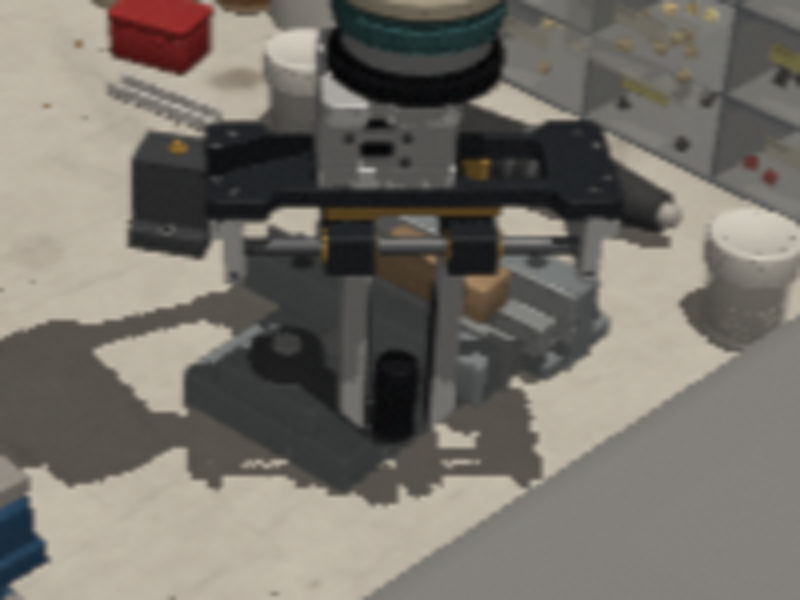

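Knob sits between the fingers, which are still closing.

{"op": "servo_tool", "data": {
  "rows": [
    [[0, 0, 0], [0, 0, 0], 0],
    [[0, 0, 0], [0, 0, 0], 0],
    [[0, 0, 0], [0, 0, 0], 0]
  ]
}}

```text
clock: 3.4
position: [527.9, 0.9, 80.1]
eef_rot: [2.863, 1.293, 0.002]
contact_force: [-1.3, 0.5, 6.8]
width: 20.9
```

```bash
python3 - <<'E'
from h import *
st(); s=arm.sense(); R=Rn.from_rotvec(s["eef_rot"])
P=np.array([531.5,77.5]); k=s["position"][:2]; v=k-P; print(np.linalg.norm(v), np.degrees(np.arctan2(v[1],v[0])))
a0=np.arctan2(v[1],v[0]); r=np.linalg.norm(v)
th0=0.17
for a in np.linspace(0,1.4,8)[1:]:
    w=P+r*np.array([np.cos(a0-a),np.sin(a0-a)]); d=R.inv().apply([*(w-k),0])/400; print(round(a,2),w.round(1),d.round(3))
E
```

```text
t3.40 pos [527.9   0.9  80.1] yang -41.4 z [ 0.002  0.    -1.   ] F [-1.3  0.5  6.8] w20.9 q [-0.13  0.33  1.83  0.    0.98  0.59]
76.6735266580287 -92.68249417835703
0.2 [512.8   3.2] [-0.021 -0.032 -0.   ]
0.4 [498.4   8.4] [-0.035 -0.068 -0.   ]
0.6 [485.3  16.3] [-0.042 -0.105 -0.   ]
0.8 [474.1  26.7] [-0.041 -0.144 -0.   ]
1.0 [465.1  39.1] [-0.032 -0.181 -0.   ]
1.2 [458.8  53.1] [-0.016 -0.216 -0.   ]
1.4 [455.4  68. ] [ 0.006 -0.247 -0.   ]
```

{"op": "servo_tool", "data": {
  "rows": [
    [[0, 0, 0], [-0.011, -0.016, 0], 0],
    [[0, 0, 0], [-0.021, -0.032, 0], 0],
    [[0, 0, 0], [-0.029, -0.05, 0], 0],
    [[0, 0, 0], [-0.035, -0.068, 0], 0],
    [[0, 0, 0], [-0.039, -0.086, 0], 0],
    [[0, 0, 0], [-0.042, -0.106, 0], 0],
    [[0, 0, 0], [-0.043, -0.125, 0], 0],
    [[0, 0, 0], [-0.042, -0.145, 0], 0]
  ]
}}

```text
clock: 4.2
position: [475.1, 23.1, 79.9]
eef_rot: [2.855, 1.292, 0.004]
contact_force: [3.4, -9.9, 1.5]
width: 20.8
```

{"op": "servo_tool", "data": {
  "rows": [
    [[0, 0, 0], [0.005, -0.018, 0], 0],
    [[0, 0, 0], [0.01, -0.037, 0], 0],
    [[0, 0, 0], [0.018, -0.055, 0], 0],
    [[0, 0, 0], [0.026, -0.072, 0], 0],
    [[0, 0, 0], [0.035, -0.085, 0], 0],
    [[0, 0, 0], [0.04, -0.092, 0], 0],
    [[0, 0, 0], [0.04, -0.092, 0], 0]
  ]
}}

```text
clock: 4.9
position: [457.5, 63.0, 79.3]
eef_rot: [2.86, 1.294, 0.005]
contact_force: [3.9, -2.1, -1.1]
width: 20.9
```

```bash
python3 - <<'E'
from h import *
st()
E
```

```text
t4.90 pos [457.5  63.   79.3] yang -41.3 z [ 0.004 -0.001 -1.   ] F [ 3.9 -2.1 -1.1] w20.9 q [-0.01  0.25  1.96 -0.    0.93  0.71]
```

{"op": "servo_tool", "data": {
  "rows": [
    [[0, 0, 0], [0.01, -0.007, 0], 0],
    [[0, 0, 0], [0.01, -0.007, 0], 0]
  ]
}}

```text
clock: 5.1
position: [457.0, 67.1, 79.2]
eef_rot: [2.86, 1.294, 0.001]
contact_force: [1.6, -5.5, 1.1]
width: 20.3
```

{"op": "servo_tool", "data": {
  "rows": [
    [[0, 0, 0], [0, 0, 0], 0.45],
    [[0, 0, 0], [0, 0, 0], 0.45],
    [[0, 0, 0], [0, 0, 0], 0.6],
    [[0, 0, 0], [0, 0, 0], 0.6],
    [[0, 0, 0], [0, 0, -0.45], 0.95],
    [[0, 0, 0], [0, 0, -0.45], 0.95],
    [[0, 0, 0], [0, 0, -0.45], 0.95],
    [[0, 0, 0], [0, 0, -0.45], 0.95]
  ]
}}

```text
clock: 5.9
position: [457.4, 68.0, 263.0]
eef_rot: [2.861, 1.293, 0.008]
contact_force: [0.6, 0.5, -0.4]
width: 81.3
```

```bash
python3 - <<'E'
from h import *
st(); c=cam("wrist"); cv2.imwrite("pics/w2.png",c["pixels"][:,:,::-1])
E
```

```text
t5.90 pos [457.4  68.  263. ] yang -41.4 z [ 0.005  0.001 -1.   ] F [ 0.6  0.5 -0.4] w81.3 q [-0.    0.08  1.67  0.    1.39  0.72]
```

View pics/w2.png

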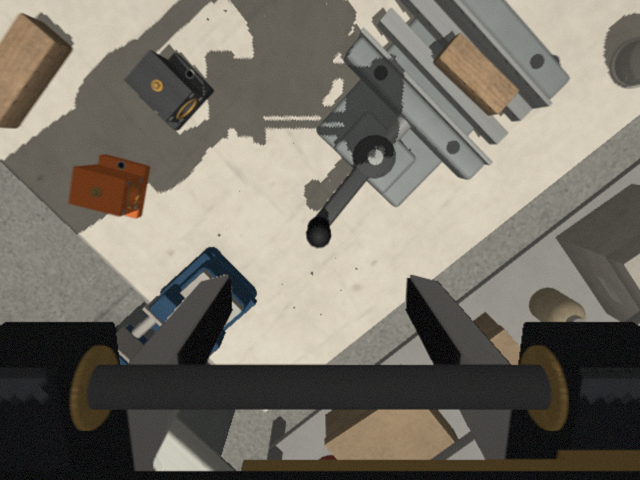

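```bash
python3 - <<'E'
from h import *
plan((580,85,300),-83)
E
```

```text
turn [0.0018, -0.0038, 0.2312] shift [0.2315, 0.1985, -0.0794] rows~4.8
```

{"op": "servo_tool", "data": {
  "rows": [
    [[0, 0, 0.231], [0.23, 0.2, -0.08], 1],
    [[0, 0, 0.231], [0.23, 0.2, -0.08], 1],
    [[0, 0, 0.231], [0.23, 0.2, -0.08], 1],
    [[0, 0, 0.231], [0.23, 0.2, -0.08], 1],
    [[0, 0, 0.231], [0.23, 0.2, -0.08], 1],
    [[0, 0, 0.231], [0.23, 0.2, -0.08], 1],
    [[0, 0, 0.231], [0.23, 0.2, -0.08], 1],
    [[0, 0, 0.231], [0.23, 0.2, -0.08], 1]
  ]
}}

```text
clock: 6.75
position: [576.9, 83.9, 290.9]
eef_rot: [-3.135, -0.195, 0.0]
contact_force: [-0.1, 0.2, 0.0]
width: 94.2
```

```bash
python3 - <<'E'
from h import *
c=cam("wrist"); st(); cv2.imwrite("pics/w3.png",c["pixels"][:,:,::-1])
E
```

```text
t6.80 pos [576.9  83.9 291. ] yang -82.9 z [-0.  0. -1.] F [-0.4  0.  -0.3] w94.2 q [0.02 0.26 1.37 0.   1.51 1.47]
```

View pics/w3.png

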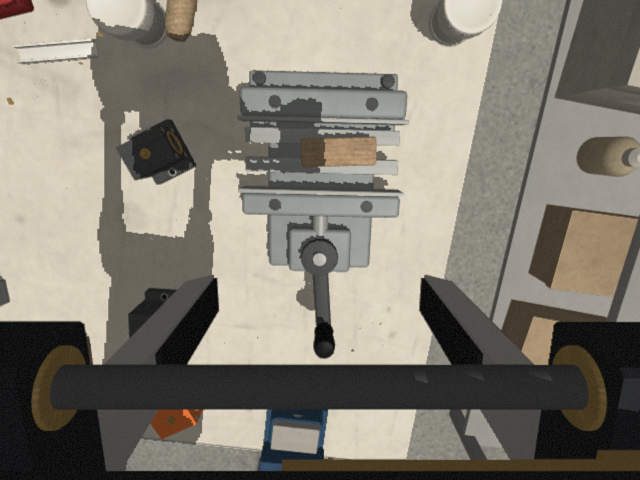

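```bash
python3 - <<'E'
from h import *
c=cam("wrist"); crop(c,225,60,425,210,4,"w3c.png"); crop(c,100,100,220,200,5,"w3d.png")
E
```

```text
(no output)
```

View pics/w3c.png

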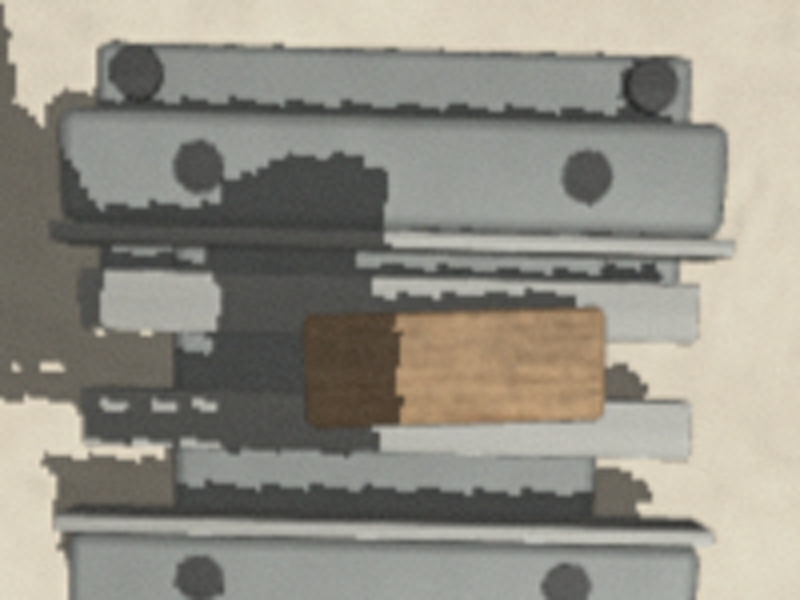

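View pics/w3d.png

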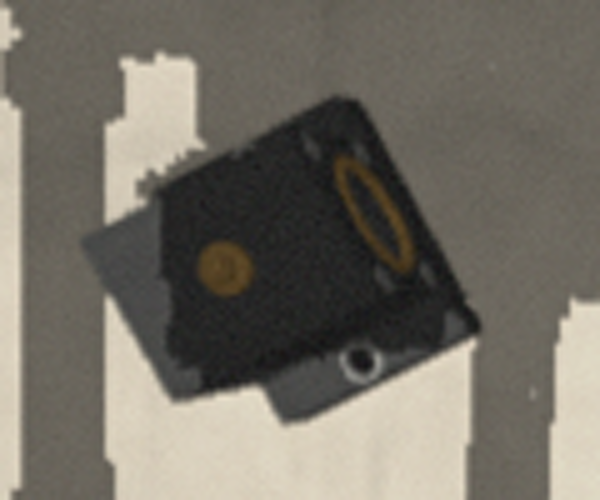

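```bash
python3 - <<'E'
from h import *
c=cam("wrist"); f=lambda u,v,z:onz(c,225+u/4,60+v/4,z).round(1)
A=f(52,242,52);B=f(735,256,52);print(A,B,np.linalg.norm(A-B))
d=(A-B)/np.linalg.norm(A-B);yaw=np.arctan2(-d[0],d[1])
R=np.array([[np.cos(yaw),-np.sin(yaw)],[np.sin(yaw),np.cos(yaw)]])
o=((A+B)/2)[:2]-R@[27,0];print("yaw",yaw,"o",o)
C=f(55,515,52);D=f(715,527,52);print("mov",C,D,np.linalg.norm(C-D), "in vise",R.T@(C[:2]-o),R.T@(D[:2]-o))
for p in [(82,270),(698,285),(82,440),(690,458),(690,402),(698,342)]: print("par",R.T@(f(*p,40)[:2]-o))
for p in [(305,315),(604,308),(604,418),(307,427)]: print("beech",f(*p,62),R.T@(f(*p,62)[:2]-o))
g=lambda u,v,z:onz(c,100+u/5,100+v/5,z).round(1)
print("pivot",onz(c,319.5,260,66), "knob",onz(c,323,346,95))
print("b2 nipple",g(225,268,60),"top",[g(*p,54) for p in [(160,195),(345,97),(400,270)]], "foot",[g(*p,14) for p in [(82,240),(175,400)]],[g(*p,14) for p in [(290,420),(480,328)]])
E
```

```text
[655.9 167.6  52. ] [672.6   9.1  52. ] 159.37735096305246
yaw 0.1049754641330485 o [637.39863138  85.52086526]
mov [592.6 161.9  52. ] [609.7   2.7  52. ] 160.11573938873096 in vise [-36.54880376  80.65280244] [-36.22435364 -79.46260823]
par [21.17382712 74.97319994]
par [ 20.68285397 -73.79429969]
par [-19.26058819  75.81466204]
par [-20.72528815 -74.5596531 ]
par [ -7.05860348 -73.68688166]
par [  7.31451783 -74.69850595]
beech [646.8 106.8  62. ] [11.57930198 20.17689452]
beech [656.9  38.9  62. ] [ 14.50895288 -48.40763103]
beech [632.4  35.   62. ] [-10.26483069 -49.71898424]
beech [621.7 103.4  62. ] [-13.73878729  19.42565855]
pivot [535.08701698  75.84276958  66.        ] knob [459.42437574  63.03755032  95.        ]
b2 nipple [615.4 249.6  60. ] top [array([626.8, 264.5,  54. ]), array([648.8, 230.7,  54. ]), array([618.7, 219.2,  54. ])] foot [array([613.8, 297.9,  14. ]), array([583.1, 278.2,  14. ])] [array([581.9, 253.9,  14. ]), array([606.1, 215.1,  14. ])]
```

Vise pose: origin (637.4, 85.5), yaw 0.105 rad. The parallels and the open jaw agree within 1–2 mm. Beech centre is (639.4, 71), long axis at -81.3°. I'll grasp it lengthwise.

```bash
python3 - <<'E'
from h import *
plan((639.5,71,130),-81.4);plan((639.5,71,66),-81.4)
E
```

```text
turn [-0.0, -0.0001, -0.0085] shift [0.151, 0.051, 0.403] rows~3.5
turn [-0.0, -0.0001, -0.0085] shift [0.1509, 0.051, 0.563] rows~4.7
```

{"op": "servo_tool", "data": {
  "rows": [
    [[0, 0, -0.0085], [0.151, 0.051, 0.4], 1],
    [[0, 0, -0.0085], [0.151, 0.051, 0.4], 1],
    [[0, 0, -0.0085], [0.151, 0.051, 0.4], 1],
    [[0, 0, -0.0085], [0.151, 0.051, 0.4], 1],
    [[0, 0, -0.0085], [0.151, 0.051, 0.5], 1],
    [[0, 0, -0.0085], [0.151, 0.051, 0.56], 1],
    [[0, 0, -0.0085], [0.151, 0.051, 0.563], 1],
    [[0, 0, -0.0085], [0.151, 0.051, 0.563], 0.6],
    [[0, 0, -0.0085], [0.151, 0.051, 0.563], 0.6],
    [[0, 0, -0.0085], [0.151, 0.051, 0.563], 0.6]
  ],
  "grip_force": 20
}}

```text
clock: 7.9
position: [640.2, 71.1, 67.0]
eef_rot: [-3.133, -0.235, -0.003]
contact_force: [-0.3, 0.7, 0.8]
width: 73.4
```

{"op": "servo_tool", "data": {
  "rows": [
    [[0, 0, 0], [0, 0, 0], 0.6],
    [[0, 0, 0], [0, 0, 0], 0.6],
    [[0, 0, 0], [0, 0, 0], 0.6],
    [[0, 0, 0], [0, 0, -0.03], 0.6],
    [[0, 0, 0], [0, 0, -0.12], 0.6],
    [[0, 0, 0], [0, 0, -0.12], 0.6]
  ]
}}

```text
clock: 8.5
position: [642.8, 70.9, 118.6]
eef_rot: [3.132, 0.235, 0.014]
contact_force: [1.5, -0.3, 0.3]
width: 69.4
```

```bash
python3 - <<'E'
from h import *
st();plan((490,170,118),-81.4);plan((490,170,28),-81.4)
E
```

```text
t8.50 pos [642.8  70.9 118.6] yang -81.4 z [ 0.009 -0.    -1.   ] F [ 1.5 -0.3  0.3] w69.4 q [ 0.    0.45  1.51 -0.    1.17  1.42]
turn [0.0005, -0.0028, -0.0002] shift [-0.3409, -0.302, -0.0019] rows~3.6
turn [0.0005, -0.0028, -0.0002] shift [-0.3429, -0.3023, 0.2231] rows~4.1
```

{"op": "servo_tool", "data": {
  "rows": [
    [[0, 0, 0], [-0.375, -0.302, 0], 0.6],
    [[0, 0, 0], [-0.375, -0.302, 0], 0.6],
    [[0, 0, 0], [-0.375, -0.302, 0], 0.6],
    [[0, 0, 0], [-0.375, -0.302, 0], 0.6],
    [[0, 0, 0], [-0.375, -0.302, 0], 0.6],
    [[0, 0, 0], [-0.375, -0.302, 0.1], 0.6],
    [[0, 0, 0], [-0.375, -0.302, 0.18], 0.6],
    [[0, 0, 0], [-0.375, -0.302, 0.21], 0.6],
    [[0, 0, 0], [-0.375, -0.302, 0.223], 0.6],
    [[0, 0, 0], [-0.375, -0.302, 0.223], 0.6]
  ]
}}

```text
clock: 9.5
position: [472.8, 167.5, 24.9]
eef_rot: [3.132, 0.234, -0.004]
contact_force: [-3.4, -0.2, 6.0]
width: 69.9
```

```bash
python3 - <<'E'
from h import *
st(); c=cam("scene"); crop(c,180,160,480,340,2.6,"s4.png")
E
```

```text
t9.50 pos [472.8 167.5  24.9] yang -81.4 z [-0.002 -0.001 -1.   ] F [-3.4 -0.2  6. ] w69.9 q [ 0.2   0.37  1.94 -0.    0.83  1.62]
```

View pics/s4.png

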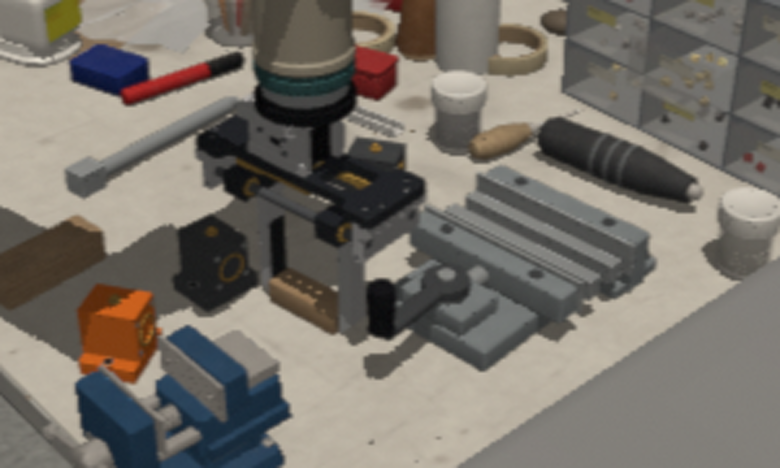

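{"op": "servo_tool", "data": {
  "rows": [
    [[0, 0, 0], [0, 0, 0], 0.82],
    [[0, 0, 0], [0, 0, 0], 0.82],
    [[0, 0, 0], [0, 0, 0], 0.82],
    [[0, 0, 0], [0, 0, -0.12], 0.82],
    [[0, 0, 0], [0, 0, -0.5], 0.82],
    [[0, 0, 0], [-0.1, 0, -0.7], 0.82],
    [[0, 0, 0], [-0.1, 0, -0.7], 0.82],
    [[0, 0, 0], [-0.1, 0, -0.7], 0.82],
    [[0, 0, 0], [-0.1, 0, -0.7], 0.82],
    [[0, 0, 0], [-0.1, 0, -0.7], 0.82]
  ]
}}

```text
clock: 10.55
position: [435.7, 162.6, 310.3]
eef_rot: [-3.131, -0.235, -0.018]
contact_force: [1.6, 0.0, -0.2]
width: 76.8
```

```bash
python3 - <<'E'
from h import *
c=cam("wrist"); st(); cv2.imwrite("pics/w4.png",c["pixels"][:,:,::-1])
E
```

```text
t10.60 pos [434.9 162.3 307.3] yang -81.4 z [ 0.007  0.001 -1.   ] F [-0.4  0.1 -0.2] w77.1 q [ 0.21  0.06  1.58 -0.    1.49  1.63]
```

View pics/w4.png

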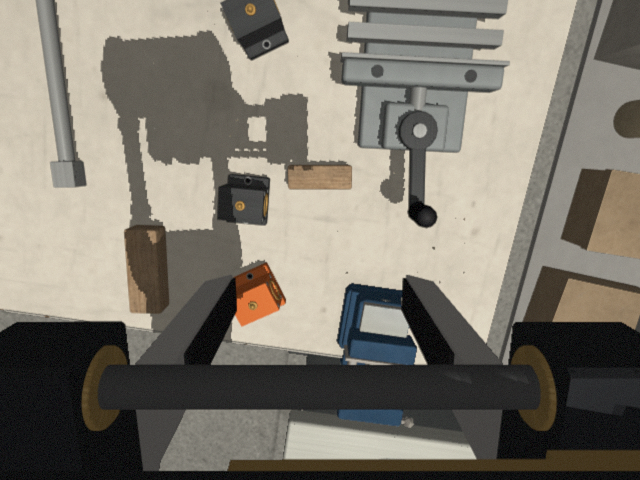

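Beech lies on the bench at (320,176). Block b1 is at (243,198). I'll zoom on both blocks to measure them.

```bash
python3 - <<'E'
from h import *
c=cam("wrist"); crop(c,195,150,295,240,6,"w4c.png")
f=lambda u,v,z:onz(c,195+u/6,150+v/6,z).round(1)
print(onz(c,240,206,60))
E
```

```text
[431.99156476 239.51555778  60.        ]
```

View pics/w4c.png

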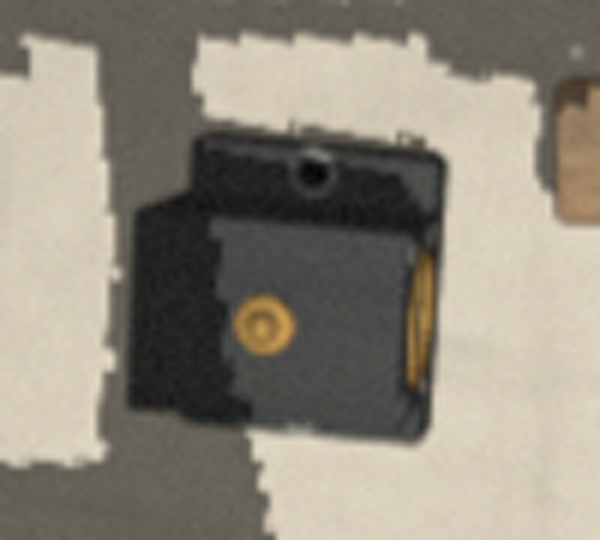

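```bash
python3 - <<'E'
from h import *
c=cam("wrist")
f=lambda u,v,z:onz(c,195+u/6,150+v/6,z)
def ang(a,b): d=a-b; return np.degrees(np.arctan2(d[1],d[0])), np.linalg.norm(d)
print("foot far edge",f(197,137,14),f(447,155,14),ang(f(197,137,14),f(447,155,14)))
print("top",[f(*p,54).round(1) for p in [(137,212),(412,232),(405,437),(130,407)]])
P=[f(*p,54) for p in [(137,212),(412,232),(405,437),(130,407)]]
print(ang(P[0],P[1]),ang(P[3],P[2]),np.mean(P,0),ang(P[0],P[3]))
print(f(263,325,60))
E
```

```text
foot far edge [456.4090775  263.29461152  14.        ] [459.99158917 218.15228266  14.        ] (np.float64(94.53750405952378), np.float64(45.284260453116985))
top [array([446.7, 263.7,  54. ]), array([450.3, 218.2,  54. ]), array([415.6, 215.2,  54. ]), array([413.8, 261.8,  54. ])]
(np.float64(94.4626252089401), np.float64(45.69164782302429)) (np.float64(92.25925522935317), np.float64(46.66363613560394)) [431.58060455 239.73326281  54.        ] (np.float64(3.2503232302901917), np.float64(33.000319546038995))
[432.07708716 240.0213423   60.        ]
```

```bash
python3 - <<'E'
from h import *
c=cam("wrist")
print([onz(c,u,v,z).round(0) for u,v,z in [(252,306,60),(268,262,14),(286,300,54),(234,270,14),(270,285,54)]])
plan((431.8,239.8,140),4);plan((431.8,239.8,41),4)
E
```

```text
[array([326., 215.,  60.]), array([362., 208.,  14.]), array([335., 180.,  54.]), array([346., 245.,  14.]), array([349., 199.,  54.])]
turn [-0.0006, 0.0007, -0.4747] shift [0.0267, -0.1931, 0.4077] rows~9.9
turn [-0.0006, 0.0007, -0.4747] shift [0.0273, -0.1931, 0.6552] rows~9.9
```

{"op": "servo_tool", "data": {
  "rows": [
    [[0, 0, -0.475], [0.027, -0.193, 0.3], 0.65],
    [[0, 0, -0.475], [0.027, -0.193, 0.3], 0.65],
    [[0, 0, -0.475], [0.027, -0.193, 0.3], 0.65],
    [[0, 0, -0.475], [0.027, -0.193, 0.35], 0.65],
    [[0, 0, -0.475], [0.027, -0.193, 0.4], 0.65],
    [[0, 0, -0.475], [0.027, -0.193, 0.4], 0.65],
    [[0, 0, -0.475], [0.027, -0.193, 0.4], 0.65],
    [[0, 0, -0.475], [0.027, -0.193, 0.4], 0.65],
    [[0, 0, -0.475], [0.027, -0.193, 0.4], 0.65],
    [[0, 0, -0.475], [0.027, -0.193, 0.4], 0.65]
  ],
  "grip_force": 35
}}

```text
clock: 11.75
position: [431.8, 239.6, 142.4]
eef_rot: [-2.133, -2.304, 0.006]
contact_force: [-0.4, 0.0, 0.2]
width: 61.0
```

```bash
python3 - <<'E'
from h import *
c=cam("wrist"); st(); cv2.imwrite("pics/w5.png",c["pixels"][:,:,::-1])
plan((431.8,239.8,41),4); print(proj(c,(431.8,239.8,60)))
E
```

```text
t11.80 pos [431.7 239.5 142.5] yang 4.6 z [-0.004 -0.002 -1.   ] F [-0.2  0.1  0. ] w61.1 q [ 0.37  0.22  1.8  -0.    1.12  0.29]
turn [-0.0014, 0.0004, 0.0033] shift [0.001, 0.0014, 0.2537] rows~2.0
[318.48202764 254.63924621]
```

View pics/w5.png

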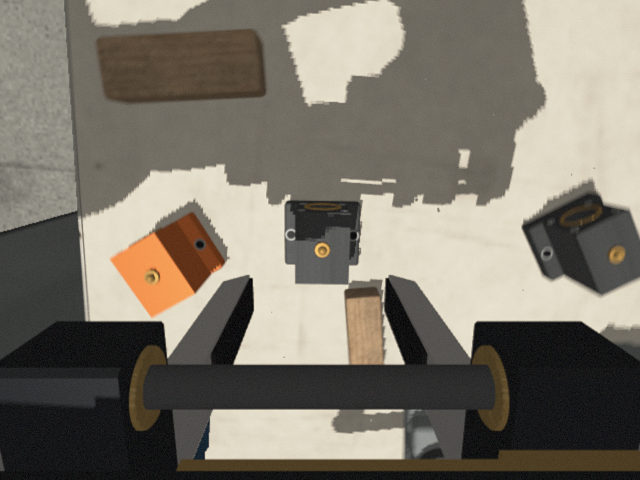

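Block b1 centred between the fingers, nipple at (321,250). Descend and grip.

{"op": "servo_tool", "data": {
  "rows": [
    [[0, 0, 0.003], [0.003, 0.003, 0.1], 0.65],
    [[0, 0, 0.003], [0.003, 0.003, 0.2], 0.65],
    [[0, 0, 0.003], [0.003, 0.003, 0.254], 0.65],
    [[0, 0, 0.003], [0.003, 0.003, 0.254], 0.65],
    [[0, 0, 0.003], [0.003, 0.003, 0.254], 0.2],
    [[0, 0, 0.003], [0.003, 0.003, 0.254], 0.2],
    [[0, 0, 0.003], [0.003, 0.003, 0.254], 0.2],
    [[0, 0, 0.003], [0.003, 0.003, 0.254], 0.2],
    [[0, 0, 0.003], [0.003, 0.003, 0.254], 0.2],
    [[0, 0, 0.003], [0.003, 0.003, 0.254], 0.2]
  ],
  "grip_force": 35
}}

```text
clock: 12.8
position: [434.0, 241.6, 44.1]
eef_rot: [2.152, 2.288, 0.002]
contact_force: [-2.4, 0.0, 5.9]
width: 34.0
```

{"op": "servo_tool", "data": {
  "rows": [
    [[0, 0, 0], [0, 0, 0], 0.2],
    [[0, 0, 0], [0, 0, 0], 0.2],
    [[0, 0, 0], [0, 0, -0.05], 0.2],
    [[0, 0, 0], [0, 0, -0.15], 0.2],
    [[0, 0, 0], [0, 0, -0.25], 0.2],
    [[0, 0, 0], [0, 0, -0.25], 0.2],
    [[0, 0, 0], [0, 0, -0.25], 0.2]
  ]
}}

```text
clock: 13.5
position: [434.2, 241.4, 143.5]
eef_rot: [2.151, 2.288, 0.003]
contact_force: [-0.5, 0.3, -3.3]
width: 34.1
```

```bash
python3 - <<'E'
from h import *
st();o=np.array([637.4,85.5]);yaw=.105;R=np.array([[np.cos(yaw),-np.sin(yaw)],[np.sin(yaw),np.cos(yaw)]])
w=o+R@[-2,-25]; print(w); plan((*w,145),6); plan((*w,83),6)
w=o+R@[-2,27]; print(w)
E
```

```text
t13.50 pos [434.2 241.4 143.5] yang 3.5 z [ 0.002  0.001 -1.   ] F [-0.5  0.3 -3.3] w34.1 q [ 0.37  0.22  1.8  -0.    1.11  0.31]
[638.0311941   60.42807159]
turn [0.0006, -0.0001, -0.0137] shift [-0.4829, 0.4808, -0.003] rows~5.5
turn [0.0006, -0.0001, -0.0137] shift [-0.483, 0.4805, 0.152] rows~5.6
[632.58122132 112.14168486]
```

{"op": "servo_tool", "data": {
  "rows": [
    [[0, 0, -0.0137], [-0.483, 0.476, -0.01], 0.2],
    [[0, 0, -0.0137], [-0.483, 0.476, -0.01], 0.2],
    [[0, 0, -0.0137], [-0.483, 0.476, -0.01], 0.2],
    [[0, 0, -0.0137], [-0.483, 0.476, -0.01], 0.2],
    [[0, 0, -0.0137], [-0.483, 0.476, -0.01], 0.2],
    [[0, 0, -0.0137], [-0.483, 0.476, -0.01], 0.2],
    [[0, 0, -0.0137], [-0.483, 0.476, -0.01], 0.2],
    [[0, 0, -0.0137], [-0.483, 0.476, -0.01], 0.2],
    [[0, 0, -0.0137], [-0.483, 0.476, -0.01], 0.2]
  ]
}}

```text
clock: 14.4
position: [633.9, 61.2, 145.6]
eef_rot: [-2.099, -2.333, 0.003]
contact_force: [-0.5, 0.5, -2.4]
width: 33.9
```

```bash
python3 - <<'E'
from h import *
st();o=np.array([637.4,85.5]);yaw=.105;R=np.array([[np.cos(yaw),-np.sin(yaw)],[np.sin(yaw),np.cos(yaw)]])
w=o+R@[-4,-25]; plan((*w,105),6); plan((*w,84),6)
c=cam("wrist"); cv2.imwrite("pics/w6.png",c["pixels"][:,:,::-1])
c=cam("scene"); crop(c,280,140,480,300,3.7,"s5.png")
E
```

```text
t14.40 pos [633.9  61.2 145.6] yang 6.0 z [-0.004  0.001 -1.   ] F [-0.5  0.5 -2.4] w33.9 q [-0.01  0.42  1.49  0.    1.23 -0.12]
turn [-0.0012, -0.0003, 0.0002] shift [-0.0032, 0.0054, 0.1015] rows~0.8
turn [-0.0012, -0.0003, 0.0002] shift [-0.0032, 0.0056, 0.154] rows~1.2
```

View pics/w6.png

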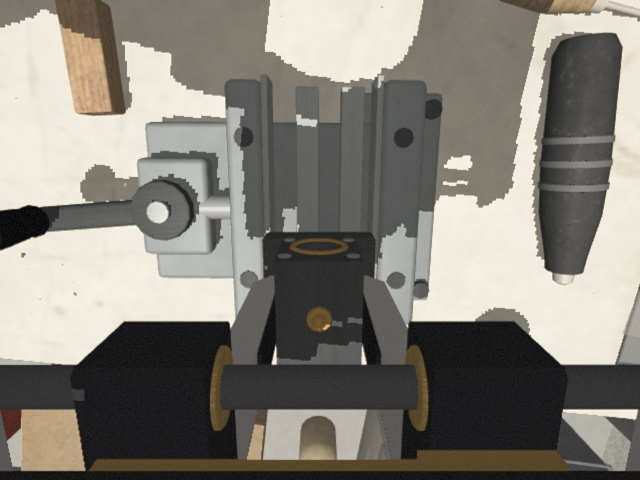

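View pics/s5.png

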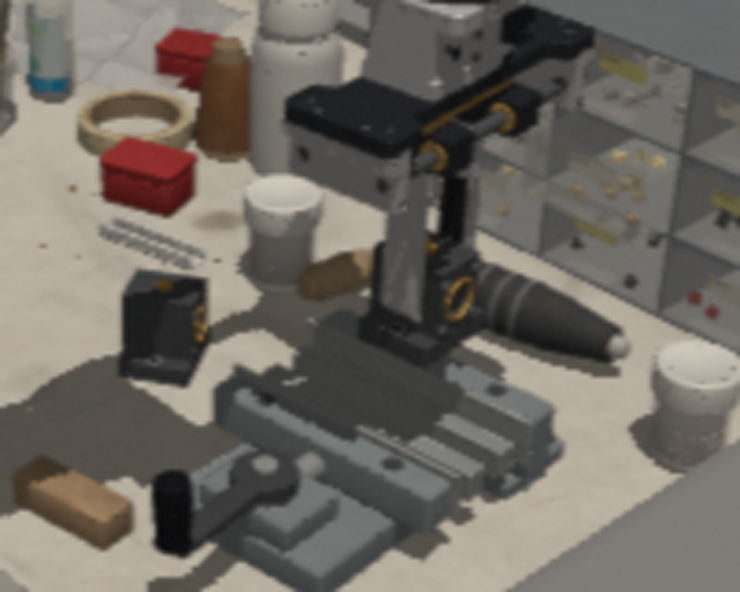

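```bash
python3 - <<'E'
from h import *
c=cam("wrist");o=np.array([637.4,85.5]);yaw=.105;R=np.array([[np.cos(yaw),-np.sin(yaw)],[np.sin(yaw),np.cos(yaw)]])
for p in [(27,80,52),(27,30,52),(-37,80,52),(-37,30,52),(21,75,40),(-21,75,40),(7,75,40)]: print(p,proj(c,[*(o+R@p[:2]),p[2]]).round(1))
crop(c,220,60,450,240,3.4,"w6c.png")
E
```

```text
(27, 80, 52) [374.5  77.2]
(27, 30, 52) [371.6 165. ]
(-37, 80, 52) [263.9  77. ]
(-37, 30, 52) [266.4 164.7]
(21, 75, 40) [361.8  89. ]
(-21, 75, 40) [292.9  88.8]
(7, 75, 40) [338.8  88.9]
```

View pics/w6c.png

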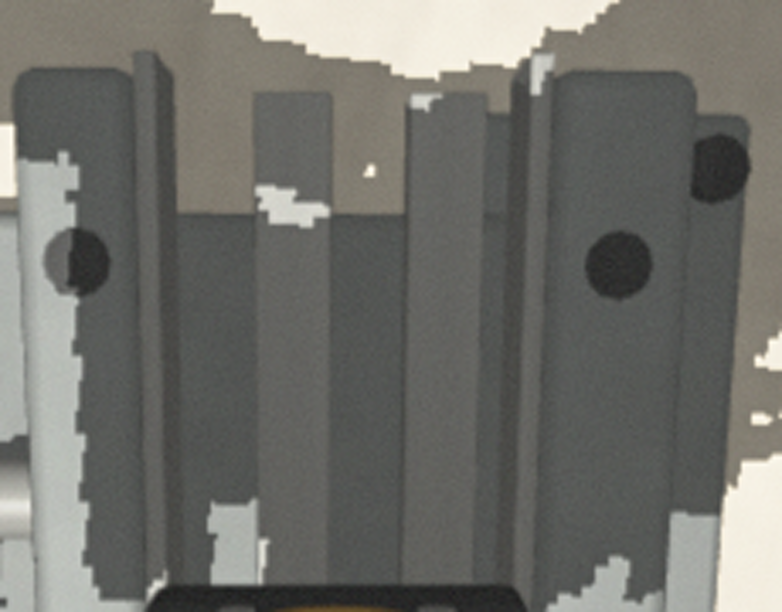

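{"op": "servo_tool", "data": {
  "rows": [
    [[0, 0, 0], [-0.003, 0.008, 0.06], 0.2],
    [[0, 0, 0], [-0.003, 0.008, 0.1], 0.2],
    [[0, 0, 0], [-0.003, 0.008, 0.125], 0.2],
    [[0, 0, 0], [-0.003, 0.008, 0.14], 0.2],
    [[0, 0, 0], [-0.003, 0.008, 0.148], 0.2],
    [[0, 0, 0], [-0.003, 0.008, 0.152], 0.2],
    [[0, 0, 0], [-0.003, 0.008, 0.154], 0.2],
    [[0, 0, 0], [-0.003, 0.008, 0.154], 0.2]
  ]
}}

```text
clock: 15.35
position: [639.6, 59.4, 86.0]
eef_rot: [2.102, 2.334, 0.001]
contact_force: [0.6, -0.9, -2.5]
width: 33.7
```

{"op": "servo_tool", "data": {
  "rows": [
    [[0, 0, 0], [0, -0.002, 0.004], 0.2],
    [[0, 0, 0], [0, -0.002, 0.006], 0.2],
    [[0, 0, 0], [0, -0.002, 0.008], 0.2]
  ]
}}

```text
clock: 15.65
position: [638.8, 59.2, 84.2]
eef_rot: [2.102, 2.334, 0.002]
contact_force: [-2.7, 0.1, 10.4]
width: 33.9
```

{"op": "servo_tool", "data": {
  "rows": [
    [[0, 0, 0], [0, 0, 0], 0.6],
    [[0, 0, 0], [0, 0, 0], 0.6],
    [[0, 0, 0], [0, 0, 0], 0.6],
    [[0, 0, 0], [0, 0, -0.06], 0.6],
    [[0, 0, 0], [0, 0, -0.2], 0.6],
    [[0, 0, 0], [0, 0, -0.4], 0.6],
    [[0, 0, 0], [0, 0, -0.5], 0.6],
    [[0, 0, 0], [0, 0, -0.5], 0.6],
    [[0, 0, 0], [0, 0, -0.5], 0.6]
  ]
}}

```text
clock: 16.55
position: [640.7, 59.3, 287.4]
eef_rot: [2.097, 2.329, 0.01]
contact_force: [-0.1, 0.8, 0.1]
width: 56.0
```

```bash
python3 - <<'E'
from h import *
st(); c=cam("wrist"); cv2.imwrite("pics/w7.png",c["pixels"][:,:,::-1])
c=cam("top"); crop(c,170,140,440,350,2.9,"t3.png")
E
```

```text
t16.55 pos [640.7  59.3 287.4] yang 6.0 z [ 0.01 -0.   -1.  ] F [-0.1  0.8  0.1] w56.0 q [-0.02  0.35  1.25  0.    1.53 -0.12]
```

View pics/w7.png

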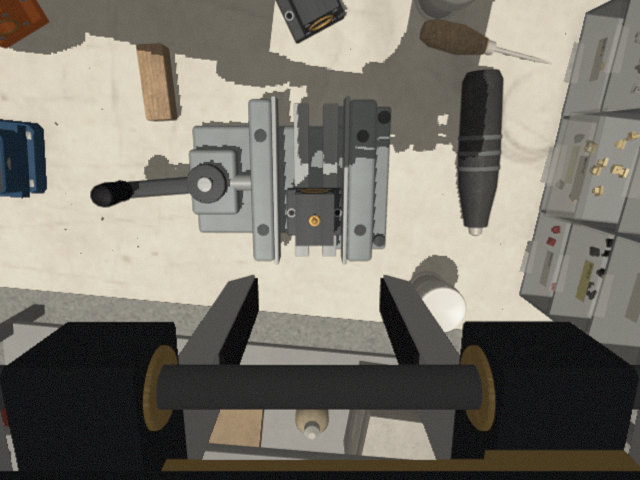

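View pics/t3.png

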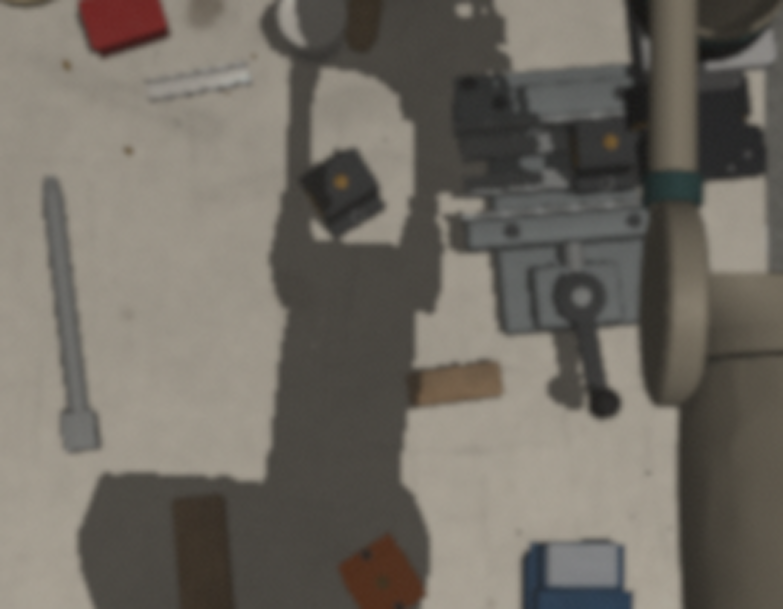

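```bash
python3 - <<'E'
from h import *
plan((613,252,220),32)
E
```

```text
turn [-0.0001, -0.0001, -0.1445] shift [0.4858, -0.0124, 0.1544] rows~4.1
```

{"op": "servo_tool", "data": {
  "rows": [
    [[0, 0, -0.1445], [0.486, -0.012, 0.155], 0.65],
    [[0, 0, -0.1445], [0.486, -0.012, 0.155], 0.65],
    [[0, 0, -0.1445], [0.486, -0.012, 0.155], 0.65],
    [[0, 0, -0.1445], [0.486, -0.012, 0.155], 0.65],
    [[0, 0, -0.1445], [0.486, -0.012, 0.155], 0.65],
    [[0, 0, -0.1445], [0.486, -0.012, 0.155], 0.65],
    [[0, 0, -0.1445], [0.486, -0.012, 0.155], 0.65]
  ]
}}

```text
clock: 17.35
position: [613.1, 251.0, 218.9]
eef_rot: [-1.523, -2.746, 0.004]
contact_force: [-0.5, -1.5, 0.6]
width: 60.8
```

```bash
python3 - <<'E'
from h import *
c=cam("wrist"); st(); cv2.imwrite("pics/w8.png",c["pixels"][:,:,::-1]); crop(c,250,150,390,270,5.5,"w8c.png")
E
```

```text
t17.40 pos [613.5 250.7 219.6] yang 31.9 z [-0.001 -0.001 -1.   ] F [ 0.7 -0.3 -0.2] w61.2 q [ 0.28  0.41  1.31 -0.    1.42 -0.27]
```

View pics/w8.png

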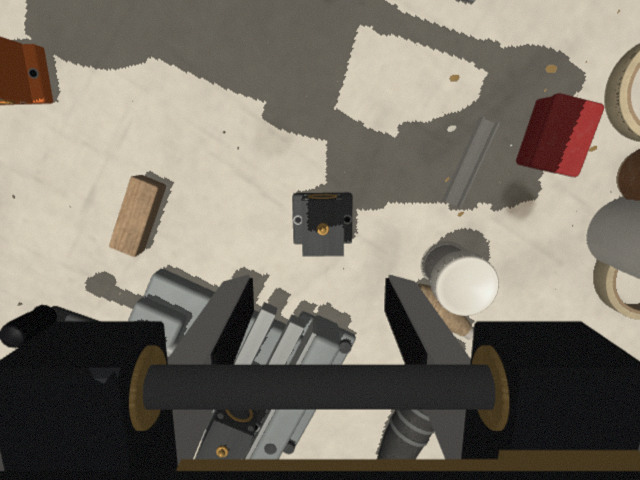

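View pics/w8c.png

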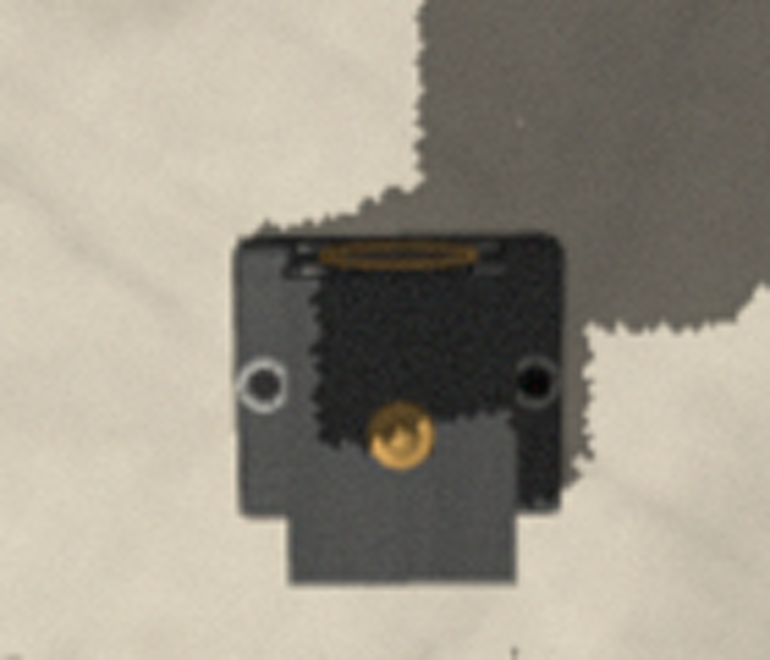

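```bash
python3 - <<'E'
from h import *
c=cam("wrist"); k=onz(c,322.9,229.5,60); print(k, "jar",onz(c,466,286,66))
plan((k[0],k[1],44),31.9)
E
```

```text
[616.24462203 251.72757691  60.        ] jar [738.1020162  274.50990413  66.        ]
turn [-0.0001, 0.0001, -0.0] shift [-0.0004, 0.0069, 0.4403] rows~3.5
```

{"op": "servo_tool", "data": {
  "rows": [
    [[0, 0, 0], [0, 0.007, 0.15], 0.65],
    [[0, 0, 0], [0, 0.007, 0.3], 0.65],
    [[0, 0, 0], [0, 0.007, 0.4], 0.65],
    [[0, 0, 0], [0, 0.007, 0.44], 0.65],
    [[0, 0, 0], [0, 0.007, 0.44], 0.65],
    [[0, 0, 0], [0, 0.007, 0.44], 0.2],
    [[0, 0, 0], [0, 0.007, 0.44], 0.2],
    [[0, 0, 0], [0, 0.007, 0.44], 0.2],
    [[0, 0, 0], [0, 0.007, 0.44], 0.2],
    [[0, 0, 0], [0, 0.007, 0.44], 0.2]
  ]
}}

```text
clock: 18.45
position: [615.8, 253.2, 46.3]
eef_rot: [1.522, 2.747, -0.0]
contact_force: [-2.2, -2.3, 7.9]
width: 33.4
```

{"op": "servo_tool", "data": {
  "rows": [
    [[0, 0, 0], [0, 0, 0], 0.2],
    [[0, 0, 0], [0, 0, 0], 0.2],
    [[0, 0, 0], [0, 0, 0], 0.2]
  ]
}}

```text
clock: 18.75
position: [615.8, 253.1, 46.3]
eef_rot: [1.522, 2.747, -0.0]
contact_force: [-2.0, -2.4, 7.4]
width: 33.8
```

{"op": "servo_tool", "data": {
  "rows": [
    [[0, 0, 0], [0, 0, -0.05], 0.2],
    [[0, 0, 0], [0, 0, -0.15], 0.2],
    [[0, 0, 0], [0, 0, -0.25], 0.2],
    [[0, 0, 0], [0, 0, -0.25], 0.2],
    [[0, 0, 0], [0, 0, -0.25], 0.2]
  ]
}}

```text
clock: 19.25
position: [616.0, 253.9, 145.0]
eef_rot: [1.522, 2.747, 0.003]
contact_force: [-0.6, 0.3, -3.6]
width: 33.8
```

```bash
python3 - <<'E'
from h import *
st();o=np.array([638.4,85.5]);yaw=.105;R=np.array([[np.cos(yaw),-np.sin(yaw)],[np.sin(yaw),np.cos(yaw)]])
w=o+R@[-4,25]; print(w); plan((*w,148),6); plan((*w,86),6)
E
```

```text
t19.25 pos [616.  253.9 145. ] yang 32.0 z [ 0.002  0.001 -1.   ] F [-0.6  0.3 -3.6] w33.8 q [ 0.29  0.46  1.42  0.    1.25 -0.27]
[631.80185053 109.94308539]
turn [0.0007, -0.0, 0.1445] shift [-0.3261, -0.1572, -0.0077] rows~3.0
turn [0.0007, -0.0, 0.1445] shift [-0.326, -0.1575, 0.1473] rows~3.1
```

```bash
python3 - <<'E'
from h import *
o=np.array([638.4,85.5]);yaw=.105;R=np.array([[np.cos(yaw),-np.sin(yaw)],[np.sin(yaw),np.cos(yaw)]])
w=o+R@[-4,23]; print(w); plan((*w,148),6); plan((*w,86),6)
E
```

```text
[632.01146487 107.95410027]
turn [0.0007, -0.0, 0.1445] shift [-0.3306, -0.1594, -0.0077] rows~3.0
turn [0.0007, -0.0, 0.1445] shift [-0.3305, -0.1597, 0.1473] rows~3.2
```

{"op": "servo_tool", "data": {
  "rows": [
    [[0, 0, 0.1445], [-0.331, -0.159, -0.015], 0.2],
    [[0, 0, 0.1445], [-0.331, -0.159, -0.015], 0.2],
    [[0, 0, 0.1445], [-0.331, -0.159, -0.015], 0.2],
    [[0, 0, 0.1445], [-0.331, -0.159, -0.015], 0.2],
    [[0, 0, 0.1445], [-0.331, -0.159, -0.015], 0.2],
    [[0, 0, 0.1445], [-0.331, -0.159, -0.015], 0.2],
    [[0, 0, 0.1445], [-0.331, -0.159, -0.015], 0.2]
  ]
}}

```text
clock: 19.95
position: [631.3, 109.0, 149.2]
eef_rot: [-2.099, -2.335, 0.001]
contact_force: [0.3, 0.9, -2.3]
width: 34.0
```

```bash
python3 - <<'E'
from h import *
st();c=cam("scene"); crop(c,280,140,480,300,3.7,"s6.png")
c=cam("wrist"); cv2.imwrite("pics/w9.png",c["pixels"][:,:,::-1])
plan((632,108,86),6)
E
```

```text
t19.95 pos [631.3 109.  149.2] yang 6.1 z [-0.002  0.    -1.   ] F [ 0.3  0.9 -2.3] w34.0 q [ 0.06  0.42  1.48  0.    1.24 -0.04]
turn [-0.0002, -0.0001, 0.0006] shift [-0.0025, 0.0008, 0.1596] rows~1.3
```

View pics/s6.png

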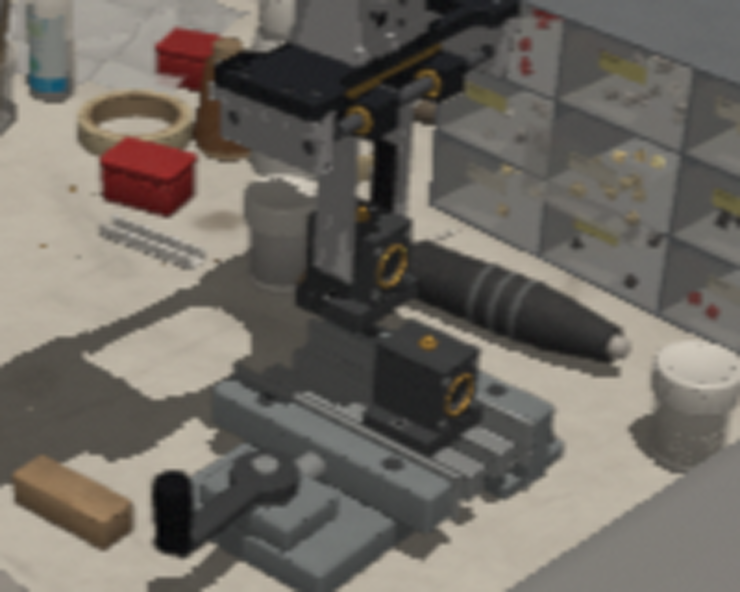

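View pics/w9.png

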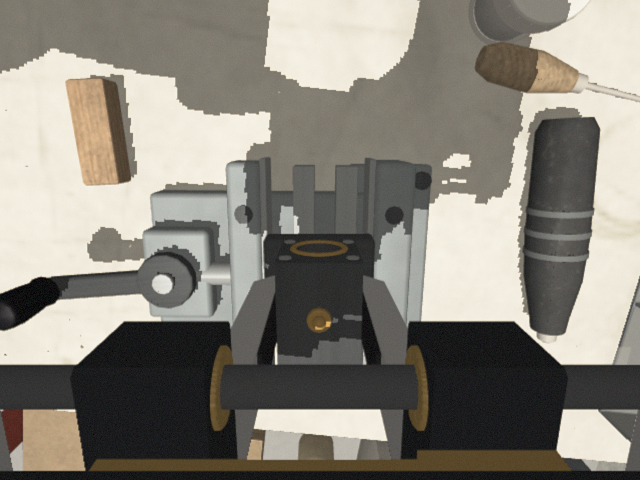

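{"op": "servo_tool", "data": {
  "rows": [
    [[0, 0, 0], [-0.0025, 0, 0.06], 0.2],
    [[0, 0, 0], [-0.0025, 0, 0.11], 0.2],
    [[0, 0, 0], [-0.0025, 0, 0.135], 0.2],
    [[0, 0, 0], [-0.0025, 0, 0.148], 0.2],
    [[0, 0, 0], [-0.0025, 0, 0.152], 0.2],
    [[0, 0, 0], [-0.0025, 0, 0.156], 0.2],
    [[0, 0, 0], [-0.0025, 0, 0.158], 0.2],
    [[0, 0, 0], [-0.0025, 0, 0.16], 0.2],
    [[0, 0, 0], [-0.0025, 0, 0.16], 0.2]
  ]
}}

```text
clock: 20.95
position: [632.3, 106.6, 86.6]
eef_rot: [2.102, 2.334, 0.001]
contact_force: [0.3, 0.2, -2.9]
width: 33.8
```

{"op": "servo_tool", "data": {
  "rows": [
    [[0, 0, 0], [0.002, 0, 0.003], 0.2],
    [[0, 0, 0], [0.002, 0, 0.005], 0.2],
    [[0, 0, 0], [0.002, 0, 0.007], 0.2]
  ]
}}

```text
clock: 21.25
position: [632.4, 106.8, 86.3]
eef_rot: [2.101, 2.333, 0.001]
contact_force: [-4.8, -1.5, 14.6]
width: 33.7
```

{"op": "servo_tool", "data": {
  "rows": [
    [[0, 0, 0], [0, 0, 0], 0.6],
    [[0, 0, 0], [0, 0, 0], 0.6],
    [[0, 0, 0], [0, 0, 0], 0.6],
    [[0, 0, 0], [0, 0, -0.06], 0.6],
    [[0, 0, 0], [0, 0, -0.2], 0.6],
    [[0, 0, 0], [0, 0, -0.4], 0.6],
    [[0, 0, 0], [0, 0, -0.45], 0.6],
    [[0, 0, 0], [0, 0, -0.45], 0.6]
  ]
}}

```text
clock: 22.05
position: [635.3, 107.8, 271.0]
eef_rot: [2.096, 2.328, 0.015]
contact_force: [0.2, 0.9, -0.8]
width: 56.6
```

```bash
python3 - <<'E'
from h import *
st(); c=cam("wrist"); crop(c,80,100,420,320,2.3,"w10.png")
plan((480,60,260),-42)
E
```

```text
t22.05 pos [635.3 107.8 271. ] yang 6.0 z [ 0.014  0.001 -1.   ] F [ 0.2  0.9 -0.8] w56.6 q [ 0.06  0.36  1.28  0.    1.49 -0.04]
turn [0.0029, -0.0012, 0.2666] shift [-0.0783, -0.3964, 0.0176] rows~5.6
```

View pics/w10.png

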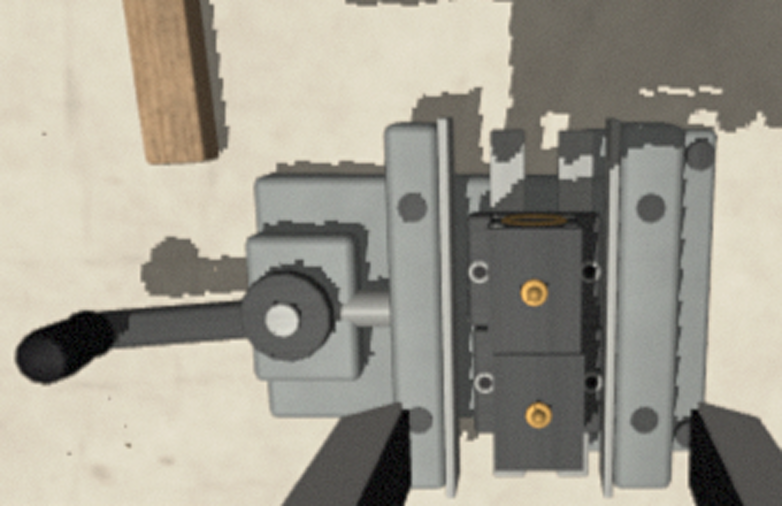

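Both blocks stand side by side on the parallels. Next is closing the lever, so I'll move to the knob.

```bash
python3 - <<'E'
from h import *
c=cam("wrist"); print("knob top",onz(c,80+40/2.3,100+358/2.3,95))
plan((457,63,170),-40)
E
```

```text
knob top [454.91326598  63.01522161  95.        ]
turn [0.0013, -0.0005, 0.2555] shift [-0.0648, -0.45, 0.2365] rows~5.4
```

{"op": "servo_tool", "data": {
  "rows": [
    [[0, 0, 0.2555], [-0.066, -0.452, 0.1], 0.6],
    [[0, 0, 0.2555], [-0.066, -0.452, 0.1], 0.6],
    [[0, 0, 0.2555], [-0.066, -0.452, 0.1], 0.6],
    [[0, 0, 0.2555], [-0.066, -0.452, 0.2], 0.6],
    [[0, 0, 0.2555], [-0.066, -0.452, 0.23], 0.6],
    [[0, 0, 0.2555], [-0.066, -0.452, 0.23], 0.6],
    [[0, 0, 0.2555], [-0.066, -0.452, 0.23], 0.6],
    [[0, 0, 0.2555], [-0.066, -0.452, 0.23], 0.6]
  ]
}}

```text
clock: 22.95
position: [454.3, 62.3, 170.3]
eef_rot: [-2.845, -1.329, 0.003]
contact_force: [0.3, 0.2, 0.5]
width: 56.3
```

```bash
python3 - <<'E'
from h import *
st();plan((456,63.5,82),-40)
E
```

```text
t22.95 pos [454.3  62.3 170.3] yang -39.9 z [-0.002  0.    -1.   ] F [0.3 0.2 0.5] w56.3 q [-0.02  0.14  1.83  0.    1.17  0.68]
turn [-0.0006, 0.0005, 0.0004] shift [0.0053, 0.0017, 0.2206] rows~1.8
```

{"op": "servo_tool", "data": {
  "rows": [
    [[0, 0, 0], [0.005, 0.002, 0.1], 0.6],
    [[0, 0, 0], [0.005, 0.002, 0.2], 0.6],
    [[0, 0, 0], [0.005, 0.002, 0.22], 0.6],
    [[0, 0, 0], [0.005, 0.002, 0.22], 0.0],
    [[0, 0, 0], [0.005, 0.002, 0.22], 0.0],
    [[0, 0, 0], [0.005, 0.002, 0.22], 0.0],
    [[0, 0, 0], [0.005, 0.002, 0.22], 0.0],
    [[0, 0, 0], [0.005, 0.002, 0.22], 0.0],
    [[0, 0, 0], [0.005, 0.002, 0.22], 0.0],
    [[0, 0, 0], [0.005, 0.002, 0.22], 0.0]
  ],
  "grip_force": 20
}}

```text
clock: 23.95
position: [455.7, 64.4, 84.4]
eef_rot: [-2.845, -1.325, 0.001]
contact_force: [-3.9, 3.3, 6.5]
width: 20.9
```

```bash
python3 - <<'E'
from h import *
st(); s=arm.sense(); R=Rn.from_rotvec(s["eef_rot"])
P=np.array([534,74.5]); k=s["position"][:2]; v=k-P; r=np.linalg.norm(v); a0=np.arctan2(v[1],v[0]); print(r,np.degrees(a0),-84-85.9)
for a in np.arange(.15,1.2,.15):
    w=P+r*np.array([np.cos(a0+a),np.sin(a0+a)]); d=R.inv().apply([*(w-k),0])/400; print(round(a,2),w.round(1),d.round(3))
E
```

```text
t23.95 pos [455.7  64.4  84.4] yang -40.0 z [-0.002  0.002 -1.   ] F [-3.9  3.3  6.5] w20.9 q [-0.01  0.24  1.96  0.    0.95  0.68]
78.97229685854396 -172.6510079431499 -169.9
0.15 [458.1  52.8] [-0.018  0.023 -0.   ]
0.3 [462.2  41.7] [-0.033  0.049 -0.   ]
0.45 [467.9  31.3] [-0.044  0.077 -0.   ]
0.6 [475.1  21.9] [-0.05   0.105 -0.   ]
0.75 [483.6  13.7] [-0.052  0.135 -0.   ]
0.9 [493.2   6.9] [-0.05   0.164 -0.   ]
1.05 [503.8   1.5] [-0.043  0.193 -0.001]
1.2 [515.   -2.2] [-0.032  0.221 -0.001]
```

{"op": "servo_tool", "data": {
  "rows": [
    [[0, 0, 0], [-0.018, 0.023, 0], 0],
    [[0, 0, 0], [-0.033, 0.049, 0], 0],
    [[0, 0, 0], [-0.044, 0.077, 0], 0],
    [[0, 0, 0], [-0.05, 0.105, 0], 0],
    [[0, 0, 0], [-0.052, 0.12, 0], 0],
    [[0, 0, 0], [-0.052, 0.135, 0], 0],
    [[0, 0, 0], [-0.051, 0.15, 0], 0],
    [[0, 0, 0], [-0.05, 0.16, 0], 0],
    [[0, 0, 0], [-0.049, 0.167, 0], 0],
    [[0, 0, 0], [-0.049, 0.167, 0], 0]
  ]
}}

```text
clock: 24.95
position: [490.9, 5.7, 83.8]
eef_rot: [-2.843, -1.328, 0.012]
contact_force: [-7.2, 0.7, 7.9]
width: 20.7
```

```bash
python3 - <<'E'
from h import *
st(); s=arm.sense(); R=Rn.from_rotvec(s["eef_rot"])
P=np.array([534,74.5]); k=s["position"][:2]; v=k-P; r=np.linalg.norm(v); a0=np.arctan2(v[1],v[0]); print(r,np.radians(-84)-a0)
t=np.array([-np.sin(a0),np.cos(a0),0]); print("Ft",s["contact_force"]@t,"tangent tool",R.inv().apply(t).round(2))
E
```

```text
t24.95 pos [490.9   5.7  83.8] yang -39.9 z [-0.009  0.001 -1.   ] F [-7.2  0.7  7.9] w20.7 q [-0.13  0.29  1.89 -0.    0.98  0.57]
81.12387974877169 0.6641185927222193
Ft -6.420303264612957 tangent tool [ 0.14  0.99 -0.01]
```

{"op": "servo_tool", "data": {
  "rows": [
    [[0, 0, 0], [0.002, 0.01, 0], 0],
    [[0, 0, 0], [0.004, 0.02, 0], 0],
    [[0, 0, 0], [0.007, 0.03, 0], 0],
    [[0, 0, 0], [0.009, 0.035, 0], 0]
  ]
}}

```text
clock: 25.35
position: [503.1, -0.4, 83.6]
eef_rot: [-2.842, -1.328, 0.015]
contact_force: [-9.5, -0.2, 8.2]
width: 20.8
```

{"op": "servo_tool", "data": {
  "rows": [
    [[0, 0, 0], [0.001, 0.004, 0], 0],
    [[0, 0, 0], [0.002, 0.007, 0], 0]
  ]
}}

```text
clock: 25.55
position: [504.8, -1.0, 83.6]
eef_rot: [-2.84, -1.327, 0.016]
contact_force: [-11.5, 2.0, 10.4]
width: 20.8
```

```bash
cat > lv.py <<'E'
from h import *
st(); s=arm.sense(); R=Rn.from_rotvec(s["eef_rot"])
P=np.array([534,74.5]); k=s["position"][:2]; v=k-P; r=np.linalg.norm(v); a0=np.arctan2(v[1],v[0]); print(r,np.radians(-84)-a0)
t=np.array([-np.sin(a0),np.cos(a0),0]); print("Ft",s["contact_force"]@t,"tangent tool",R.inv().apply(t).round(2))
E
python3 lv.py
```

```text
t25.55 pos [504.8  -1.   83.6] yang -39.9 z [-0.012  0.002 -1.   ] F [-11.5   2.   10.4] w20.8 q [-0.14  0.31  1.86 -0.    0.99  0.56]
80.95347534741002 0.4730919396640374
Ft -11.442794066197015 tangent tool [ 0.32  0.95 -0.01]
```

{"op": "servo_tool", "data": {
  "rows": [
    [[0, 0, 0], [0.001, 0.003, 0], 0],
    [[0, 0, 0], [0.001, 0.004, 0], 0]
  ]
}}

```text
clock: 25.75
position: [505.1, -1.2, 83.6]
eef_rot: [-2.839, -1.326, 0.019]
contact_force: [-13.0, 3.6, 11.8]
width: 20.5
```

```bash
python3 lv.py
```

```text
t25.75 pos [505.1  -1.2  83.6] yang -39.9 z [-0.015  0.003 -1.   ] F [-13.    3.6  11.8] w20.5 q [-0.14  0.31  1.86  0.    0.99  0.56]
81.03271012755363 0.4691031243841064
Ft -13.41226615368882 tangent tool [ 0.33  0.95 -0.01]
```

{"op": "servo_tool", "data": {
  "rows": [
    [[0, 0, 0], [0.001, 0.002, 0], 0],
    [[0, 0, 0], [0.001, 0.002, 0], 0],
    [[0, 0, 0], [0.001, 0.002, 0], 0]
  ]
}}

```text
clock: 26.05
position: [505.3, -1.3, 83.5]
eef_rot: [-2.838, -1.326, 0.021]
contact_force: [-13.9, 3.8, 13.1]
width: 20.5
```

```bash
python3 lv.py
```

```text
t26.05 pos [505.3  -1.3  83.5] yang -39.9 z [-0.016  0.003 -1.   ] F [-13.9   3.8  13.1] w20.5 q [-0.14  0.31  1.86  0.    0.99  0.56]
81.0721556251525 0.46630160141537047
Ft -14.38801136234207 tangent tool [ 0.33  0.94 -0.02]
```

Clamped at about 14 N. Release and look.

{"op": "servo_tool", "data": {
  "rows": [
    [[0, 0, 0], [0, 0, 0], 0.5],
    [[0, 0, 0], [0, 0, 0], 0.6],
    [[0, 0, 0], [0, 0, 0], 0.6],
    [[0, 0, 0], [0, 0, -0.1], 0.6],
    [[0, 0, 0], [0, 0, -0.25], 0.6],
    [[0, 0, 0], [0, 0, -0.45], 0.6],
    [[0, 0, 0], [0, 0, -0.5], 0.6],
    [[0, 0, 0], [0, 0, -0.5], 0.6],
    [[0, 0, 0], [0, 0, -0.5], 0.6]
  ]
}}

```text
clock: 26.95
position: [515.3, -3.3, 286.0]
eef_rot: [2.844, 1.326, 0.009]
contact_force: [-0.4, 0.5, 0.1]
width: 56.7
```

```bash
python3 - <<'E'
from h import *
st(); plan((600,85,300),-83)
E
```

```text
t26.95 pos [515.3  -3.3 286. ] yang -40.0 z [ 0.007 -0.001 -1.   ] F [-0.4  0.5  0.1] w56.7 q [-0.14  0.15  1.52 -0.    1.46  0.56]
turn [0.0013, -0.0018, 0.2388] shift [0.3054, 0.0204, -0.0338] rows~5.0
```

{"op": "servo_tool", "data": {
  "rows": [
    [[0, 0, 0.239], [0.305, 0.02, -0.05], 0.6],
    [[0, 0, 0.239], [0.305, 0.02, -0.05], 0.6],
    [[0, 0, 0.239], [0.305, 0.02, -0.05], 0.6],
    [[0, 0, 0.239], [0.305, 0.02, -0.05], 0.6],
    [[0, 0, 0.239], [0.305, 0.02, -0.05], 0.6],
    [[0, 0, 0.239], [0.305, 0.02, -0.05], 0.6],
    [[0, 0, 0.239], [0.305, 0.02, -0.05], 0.6],
    [[0, 0, 0.239], [0.305, 0.02, -0.05], 0.6],
    [[0, 0, 0.239], [0.305, 0.02, -0.05], 0.6]
  ]
}}

```text
clock: 27.85
position: [597.8, 85.1, 303.1]
eef_rot: [-3.136, -0.193, 0.001]
contact_force: [0.8, 0.2, -0.0]
width: 56.2
```

```bash
python3 - <<'E'
from h import *
c=cam("wrist"); st(); cv2.imwrite("pics/w11.png",c["pixels"][:,:,::-1]); crop(c,225,60,425,240,4,"w11c.png")
E
```

```text
t27.90 pos [597.9  85.1 303.4] yang -83.0 z [-0.  0. -1.] F [-0.  -0.7  1. ] w56.2 q [0.03 0.29 1.3  0.   1.55 1.47]
```

View pics/w11.png

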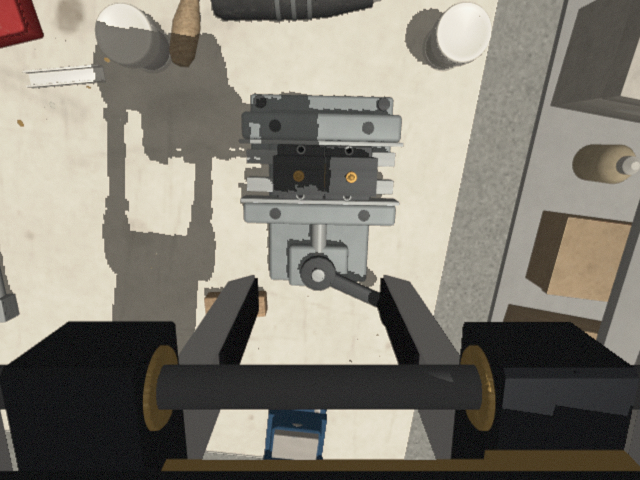

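View pics/w11c.png

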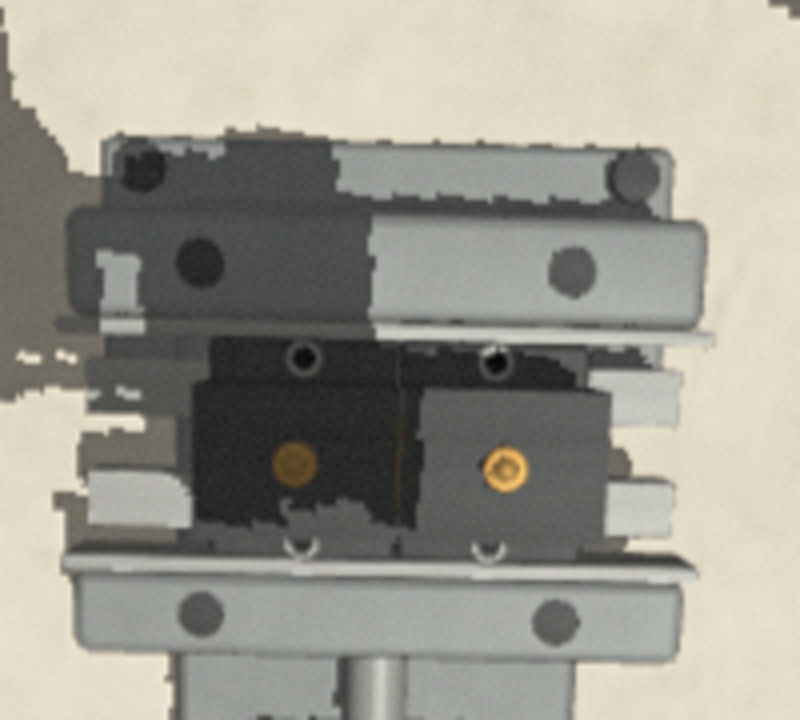

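```bash
python3 - <<'E'
from h import *
c=cam("wrist"); f=lambda u,v,z:onz(c,225+u/4,60+v/4,z)
a=f(294,463,100);b=f(506,469,100);print("nip",a,b)
A=f(60,330,52);B=f(712,346,52);print(A,B,np.linalg.norm(A-B));d=(A-B)/np.linalg.norm(A-B);yaw=np.arctan2(-d[0],d[1]);R=np.array([[np.cos(yaw),-np.sin(yaw)],[np.sin(yaw),np.cos(yaw)]])
o=((A+B)/2)[:2]-R@[27,0];print(yaw,o,"nip in vise",R.T@(a[:2]-o),R.T@(b[:2]-o))
print("left face top",R.T@(f(193,382,94)[:2]-o),R.T@(f(612,393,94)[:2]-o),"nip yaw",np.arctan2(-(a-b)[0],(a-b)[1]))
c=cam("top"); crop(c,120,180,260,310,5,"t4.png")
E
```

```text
nip [636.21027185 105.77950051 100.        ] [640.63604437  59.54708709 100.        ]
[657.00213989 167.64197974  52.        ] [672.81218824   9.57233963  52.        ] 158.8583291903845
0.09968797179930738 [638.04121184  85.92004024] nip in vise [ 0.15462206 19.9430839 ] [ -0.04276401 -26.50026387]
left face top [16.78337764 42.6350932 ] [ 16.61019772 -49.63334463] nip yaw 0.09543795764560442
```

View pics/t4.png

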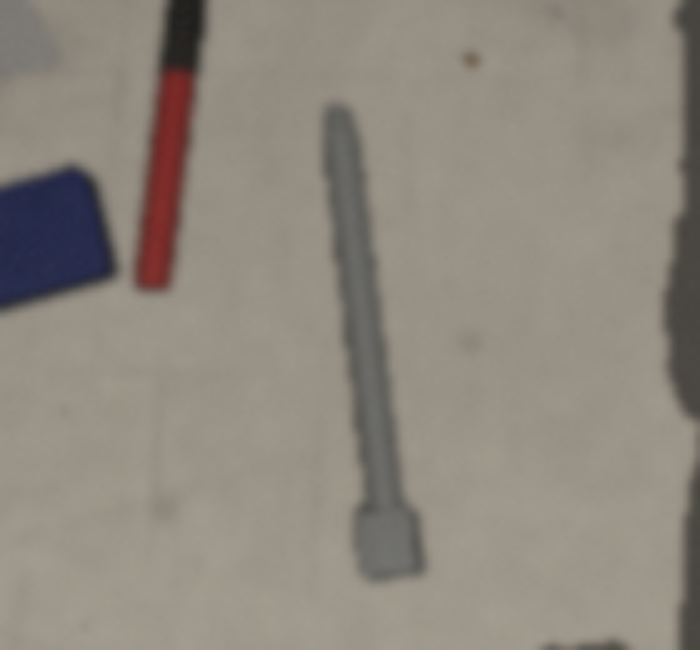

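```bash
python3 - <<'E'
from h import *
plan((560,300,300),8)
E
```

```text
turn [0.0001, -0.0001, -0.5056] shift [-0.0288, -0.5446, 0.009] rows~10.6
```

{"op": "servo_tool", "data": {
  "rows": [
    [[0, 0, -0.5], [-0.03, -0.54, 0], 0.6],
    [[0, 0, -0.5], [-0.03, -0.54, 0], 0.6],
    [[0, 0, -0.5], [-0.03, -0.54, 0], 0.6],
    [[0, 0, -0.5], [-0.03, -0.54, 0], 0.6],
    [[0, 0, -0.5], [-0.03, -0.54, 0], 0.6],
    [[0, 0, -0.5], [-0.03, -0.54, 0], 0.6],
    [[0, 0, -0.5], [-0.03, -0.54, 0], 0.6],
    [[0, 0, -0.5], [-0.03, -0.54, 0], 0.6],
    [[0, 0, -0.5], [-0.03, -0.54, 0], 0.6],
    [[0, 0, -0.5], [-0.03, -0.54, 0], 0.6]
  ]
}}

```text
clock: 29.0
position: [559.9, 298.3, 303.6]
eef_rot: [2.156, 2.285, 0.001]
contact_force: [0.1, -0.4, -0.8]
width: 56.2
```

```bash
python3 - <<'E'
from h import *
st();plan((545,456,260),99)
E
```

```text
t29.00 pos [559.9 298.3 303.6] yang 3.3 z [ 0.  0. -1.] F [ 0.1 -0.4 -0.8] w56.2 q [0.38 0.34 1.23 0.   1.57 0.32]
turn [0.0001, 0.0001, -0.5316] shift [0.3957, -0.0144, 0.1092] rows~11.1
```

{"op": "servo_tool", "data": {
  "rows": [
    [[0, 0, -0.53], [0.396, -0.014, 0.11], 0.6],
    [[0, 0, -0.53], [0.396, -0.014, 0.11], 0.6],
    [[0, 0, -0.53], [0.396, -0.014, 0.11], 0.6],
    [[0, 0, -0.53], [0.396, -0.014, 0.11], 0.6],
    [[0, 0, -0.53], [0.396, -0.014, 0.11], 0.6],
    [[0, 0, -0.53], [0.396, -0.014, 0.11], 0.6],
    [[0, 0, -0.53], [0.396, -0.014, 0.11], 0.6],
    [[0, 0, -0.53], [0.396, -0.014, 0.11], 0.6],
    [[0, 0, -0.53], [0.396, -0.014, 0.11], 0.6],
    [[0, 0, -0.53], [0.396, -0.014, 0.11], 0.6]
  ]
}}

```text
clock: 30.0
position: [546.3, 456.2, 259.6]
eef_rot: [0.021, 3.141, 0.0]
contact_force: [-0.2, -0.8, -0.9]
width: 56.4
```

{"op": "servo_tool", "data": {
  "rows": [
    [[0, 0, -0.035], [0, 0, 0], 0.6],
    [[0, 0, -0.035], [0, 0, 0], 0.6]
  ]
}}

```text
clock: 30.2
position: [546.3, 456.1, 259.6]
eef_rot: [-0.142, 3.138, 0.0]
contact_force: [-0.5, -0.4, 0.1]
width: 56.3
```

```bash
python3 - <<'E'
from h import *
c=cam("wrist"); st(); cv2.imwrite("pics/w12.png",c["pixels"][:,:,::-1])
E
```

```text
t30.25 pos [546.3 456.1 259.6] yang 95.0 z [ 0.  0. -1.] F [ 1.  -0.7  0.1] w56.4 q [ 0.6   0.48  1.11  0.    1.55 -1.06]
```

View pics/w12.png

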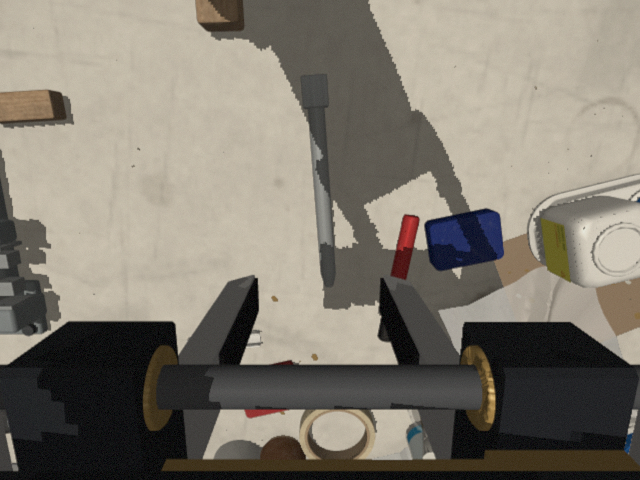

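```bash
python3 - <<'E'
from h import *
c=cam("wrist"); crop(c,270,60,370,300,2.5,"w12c.png")
a=onz(c,316.5,107,12);b=onz(c,328,286,8);print(a,b,np.linalg.norm(a-b),np.degrees(np.arctan2(*(b-a)[[1,0]])))
for z,u,v in [(24,303,74),(24,327,75),(24,302.5,104),(24,328,106)]: print(onz(c,u,v,z))
E
```

```text
[446.62212765 443.3969797   12.        ] [625.19349332 471.3474422    8.        ] 180.78982546215542 8.895907639943049
[420.44751002 428.96055281  24.        ]
[419.36491229 450.56773113  24.        ]
[446.09329036 430.55821171  24.        ]
[445.75100367 453.97724313  24.        ]
```

View pics/w12c.png

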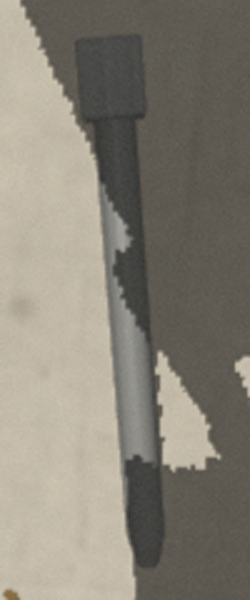

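```bash
python3 - <<'E'
from h import *
plan((505.9,452.7,80),98.9);plan((505.9,452.7,25),98.9)
E
```

```text
turn [0.0001, 0.0001, -0.0214] shift [0.1013, 0.0002, 0.4488] rows~3.7
turn [0.0001, 0.0001, -0.0214] shift [0.1014, 0.0002, 0.5863] rows~4.8
```

{"op": "servo_tool", "data": {
  "rows": [
    [[0, 0, -0.0214], [0.101, 0, 0.4], 0.5],
    [[0, 0, -0.0214], [0.101, 0, 0.4], 0.5],
    [[0, 0, -0.0214], [0.101, 0, 0.4], 0.5],
    [[0, 0, -0.0214], [0.101, 0, 0.45], 0.5],
    [[0, 0, -0.0214], [0.101, 0, 0.52], 0.5],
    [[0, 0, -0.0214], [0.101, 0, 0.57], 0.5],
    [[0, 0, -0.0214], [0.101, 0, 0.585], 0.5],
    [[0, 0, -0.0214], [0.101, 0, 0.585], 0.5]
  ],
  "grip_force": 50
}}

```text
clock: 31.1
position: [505.7, 452.3, 24.8]
eef_rot: [0.245, -3.131, 0.001]
contact_force: [0.9, 0.1, -0.4]
width: 47.2
```

```bash
python3 - <<'E'
from h import *
c=cam("wrist"); st(); crop(c,150,0,490,340,1.7,"w13.png")
E
```

```text
t31.15 pos [506.4 452.9  26. ] yang 99.0 z [ 0.001  0.001 -1.   ] F [-0.8  0.1  1.1] w46.7 q [ 0.63  0.58  1.53  0.    1.03 -1.1 ]
```

View pics/w13.png

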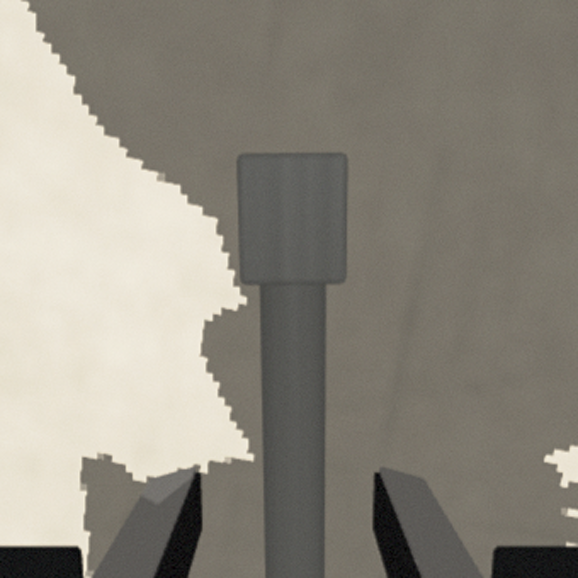

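{"op": "servo_tool", "data": {
  "rows": [
    [[0, 0, 0], [0, 0, 0.004], 0.3],
    [[0, 0, 0], [0, 0, 0.005], 0.1],
    [[0, 0, 0], [0, 0, 0.005], 0.05],
    [[0, 0, 0], [0, 0, 0.005], 0.05],
    [[0, 0, 0], [0, 0, 0.005], 0.05],
    [[0, 0, 0], [0, 0, 0.005], 0.05],
    [[0, 0, 0], [0, 0, 0.005], 0.05],
    [[0, 0, 0], [0, 0, 0.005], 0.05]
  ]
}}

```text
clock: 31.95
position: [506.3, 453.0, 24.1]
eef_rot: [-0.247, 3.131, 0.002]
contact_force: [-0.7, 0.8, 4.3]
width: 14.7
```

{"op": "servo_tool", "data": {
  "rows": [
    [[0, 0, 0], [0, 0, -0.05], 0.05],
    [[0, 0, 0], [0, 0, -0.15], 0.05],
    [[0, 0, 0], [0, 0, -0.3], 0.05],
    [[0, 0, 0], [0, 0, -0.3], 0.05],
    [[0, 0, 0], [0, 0, -0.3], 0.05]
  ]
}}

```text
clock: 32.45
position: [506.7, 452.8, 145.0]
eef_rot: [-0.247, 3.129, 0.002]
contact_force: [-0.2, -0.5, -2.2]
width: 14.8
```

```bash
python3 - <<'E'
from h import *
c=cam("wrist"); st(); crop(c,150,0,490,340,1.7,"w14.png")
c=cam("scene"); crop(c,150,80,400,260,3,"s7.png")
E
```

```text
t32.50 pos [505.5 452.  142.6] yang 99.0 z [-0.001 -0.001 -1.   ] F [ 0.2 -0.7 -2.7] w14.5 q [ 0.63  0.48  1.39 -0.    1.27 -1.1 ]
```

View pics/s7.png

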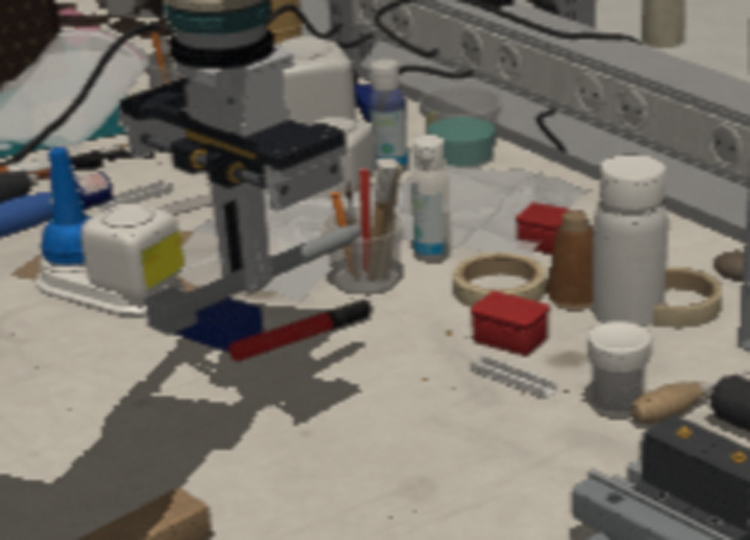

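View pics/w14.png

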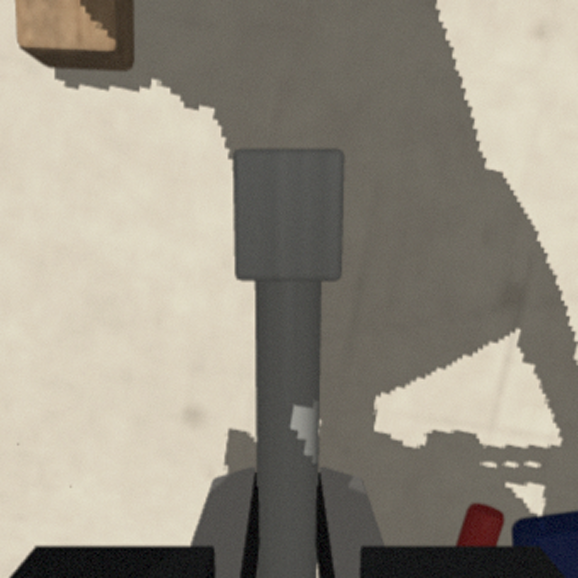

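```bash
cat >> h.py <<'E'
VO=np.array([638.05,85.9]);VY=.0985
VR=np.array([[np.cos(VY),-np.sin(VY)],[np.sin(VY),np.cos(VY)]])
def V(x,y): return VO+VR@np.array([x,y])
E
python3 - <<'E'
from h import *
w=V(0,200);print(w);plan((*w,140),np.degrees(VY))
E
```

```text
[618.38184027 284.93055919]
turn [-0.0015, -0.0004, 0.5188] shift [-0.2153, -0.4558, 0.003] rows~10.9
```

{"op": "servo_tool", "data": {
  "rows": [
    [[0, 0, 0.519], [-0.215, -0.456, 0], 0.05],
    [[0, 0, 0.519], [-0.215, -0.456, 0], 0.05],
    [[0, 0, 0.519], [-0.215, -0.456, 0], 0.05],
    [[0, 0, 0.519], [-0.215, -0.456, 0], 0.05],
    [[0, 0, 0.519], [-0.215, -0.456, 0], 0.05],
    [[0, 0, 0.519], [-0.215, -0.456, 0], 0.05],
    [[0, 0, 0.519], [-0.215, -0.456, 0], 0.05],
    [[0, 0, 0.519], [-0.215, -0.456, 0], 0.05],
    [[0, 0, 0.519], [-0.215, -0.456, 0], 0.05],
    [[0, 0, 0.519], [-0.215, -0.456, 0], 0.05]
  ]
}}

```text
clock: 33.55
position: [617.6, 285.0, 139.6]
eef_rot: [-1.96, -2.451, 0.009]
contact_force: [-0.1, 0.1, -2.0]
width: 15.0
```

```bash
python3 - <<'E'
from h import *
st(); w=V(0,200); plan((*w,86.5),np.degrees(VY))
E
```

```text
t33.55 pos [617.6 285.  139.6] yang 12.7 z [-0.006 -0.002 -1.   ] F [-0.1  0.1 -2. ] w15.0 q [ 0.33  0.49  1.39 -0.    1.27  0.11]
turn [-0.0021, 0.0004, 0.0393] shift [-0.0005, 0.0027, 0.1326] rows~1.1
```

{"op": "servo_tool", "data": {
  "rows": [
    [[0, 0, 0.039], [0, 0.002, 0.1], 0.05],
    [[0, 0, 0.039], [0, 0.002, 0.132], 0.05],
    [[0, 0, 0.039], [0, 0.002, 0.132], 0.05],
    [[0, 0, 0.039], [0, 0.002, 0.132], 0.05],
    [[0, 0, 0.039], [0, 0.002, 0.132], 0.05]
  ]
}}

```text
clock: 34.05
position: [621.0, 286.4, 91.6]
eef_rot: [2.099, 2.336, 0.002]
contact_force: [0.3, 0.0, -2.6]
width: 14.6
```

```bash
python3 - <<'E'
from h import *
st(); c=cam("scene"); crop(c,260,140,460,290,4,"s8.png")
c=cam("top"); crop(c,230,130,420,260,4,"t5.png")
E
```

```text
t34.05 pos [621.  286.4  91.6] yang 6.1 z [ 0.002  0.001 -1.   ] F [ 0.3  0.  -2.6] w14.6 q [0.33 0.53 1.45 0.   1.16 0.22]
```

View pics/s8.png

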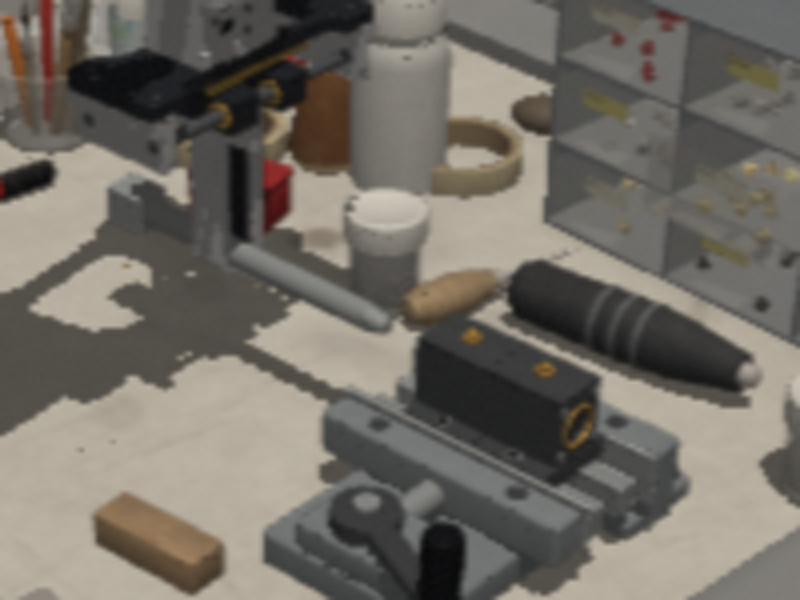

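View pics/t5.png

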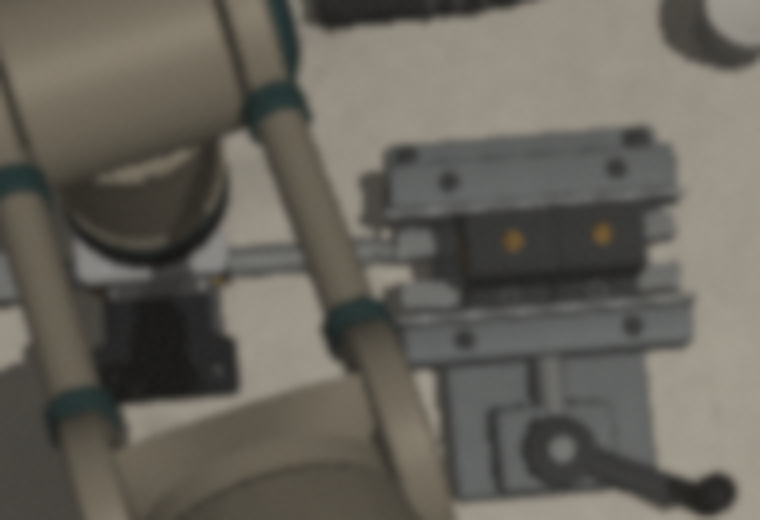

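```bash
python3 - <<'E'
from h import *
s=cam("scene"); 
print("nip",[(proj(s,[*V(0,y),100])-[260,140])*4 for y in (20,-26.5)], "seen (473,336),(545,369)")
def inplane(u,v):
    o,d=ray(s,260+u/4,140+v/4); n=np.array([*VR[:,0],0]); t=(np.array([*VO,0])-o)@n/(d@n); p=o+d*t; return np.array([*(VR.T@(p[:2]-VO)),p[2]])
print("nips in plane",inplane(473,336),inplane(545,369))
print("tip",inplane(386,322))
for e in [((240,250),(248,268)),((300,272),(292,290)),((345,297),(337,316))]:
    print(inplane(*e[0])[1:],inplane(*e[1])[1:])
print("head", inplane(128,205))
st()
E
```

```text
nip [array([474.9677346 , 329.07252543]), array([547.49521387, 362.03681414])] seen (473,336),(545,369)
nips in plane [9.40426457e-14 2.10038157e+01 9.53497107e+01] [-3.31098017e-14 -2.53269760e+01  9.53004920e+01]
tip [1.84863458e-14 7.95165806e+01 7.94165885e+01]
[187.90429648  81.99925091] [181.75659163  72.63956018]
[142.05315156  85.7601141 ] [147.96703821  71.78284132]
[108.91592387  83.12936377] [114.43122323  68.69779195]
head [-7.03123814e-15  2.79456667e+02  7.71780963e+01]
t34.20 pos [621.  286.3  92.1] yang 6.1 z [ 0.002  0.001 -1.   ] F [-0.1 -0.5 -1.3] w14.5 q [0.33 0.53 1.45 0.   1.16 0.22]
```

```bash
python3 - <<'E'
from h import *
s=cam("scene"); crop(s,283,180,383,255,8,"s9.png")
E
```

```text
(no output)
```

View pics/s9.png

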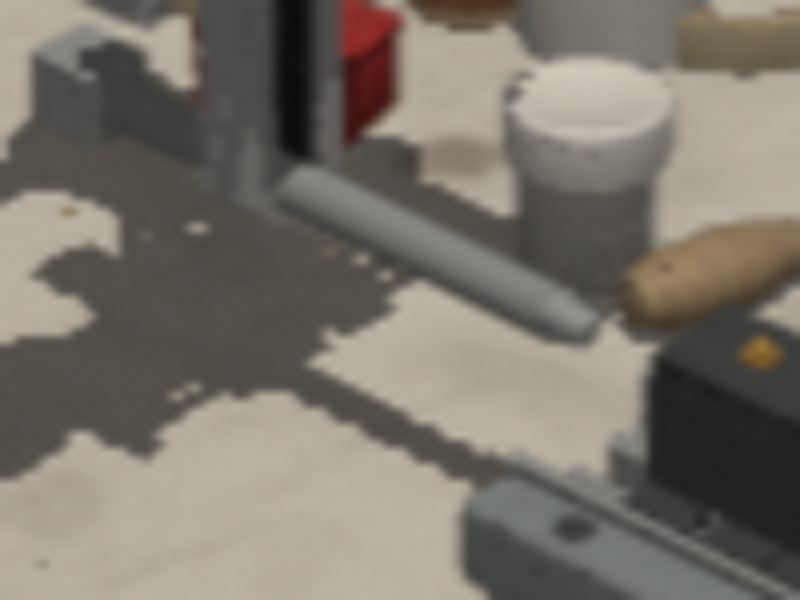

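```bash
python3 - <<'E'
from h import *
s=cam("scene")
def inplane(u,v):
    o,d=ray(s,283+u/8,180+v/8); n=np.array([*VR[:,0],0]); t=(np.array([*VO,0])-o)@n/(d@n); p=o+d*t; return np.array([*(VR.T@(p[:2]-VO)),p[2]]).round(1)
for p in [(340,201),(400,235),(520,301),(587,332),(758,352)]: print(p,inplane(*p))
# expected projections for level shaft at z78.5
for y in (80,100,140,170):
  print(y,(proj(s,[*V(0,y),78])-[283,180])*8, (proj(s,[*V(0,y),72])-[283,180])*8)
E
```

```text
(340, 201) [ -0.  170.8  81.8]
(400, 235) [ -0.  148.   79.9]
(520, 301) [ -0.  103.7  76.7]
(587, 332) [ 0.  79.8 76.8]
(758, 352) [-0.  22.3 94.8]
80 [586.48491441 327.84020068] [585.87914692 346.74901205]
100 [530.34778663 301.62697135] [529.90089034 320.42235786]
140 [421.31168216 250.7125672 ] [421.16473524 269.28358848]
170 [342.24715033 213.79338757] [342.31057708 232.19836503]
```

```bash
python3 - <<'E'
from h import *
st(); w=V(0,176); d=VR@[0,-1]; ax=np.array([d[1],-d[0],0]); plan((*w,86.5),np.degrees(VY),tilt=ax*0.04)
E
```

```text
t34.30 pos [620.7 286.2  91.7] yang 6.1 z [ 0.002  0.001 -1.   ] F [ 0.1  0.4 -3. ] w14.8 q [0.33 0.53 1.45 0.   1.16 0.22]
turn [0.0006, -0.0129, 0.0024] shift [-0.0627, -0.0066, 0.013] rows~0.5
```

{"op": "servo_tool", "data": {
  "rows": [
    [[0, -0.013, 0.0024], [-0.03, -0.007, 0.013], 0.05],
    [[0, -0.013, 0.0024], [-0.063, -0.007, 0.013], 0.05],
    [[0, -0.013, 0.0024], [-0.063, -0.007, 0.013], 0.05],
    [[0, -0.013, 0.0024], [-0.063, -0.007, 0.013], 0.05]
  ]
}}

```text
clock: 34.7
position: [620.5, 260.4, 85.9]
eef_rot: [2.091, 2.304, -0.04]
contact_force: [-0.3, 0.2, -2.8]
width: 14.5
```

```bash
python3 - <<'E'
from h import *
st(); s=cam("scene"); crop(s,283,180,383,255,8,"s10.png")
p=arm.sense()["position"]; print("vise xy",VR.T@(p[:2]-VO))
c=cam("top"); crop(c,230,130,420,260,4,"t6.png")
E
```

```text
t34.70 pos [620.5 260.4  85.9] yang 5.6 z [ 0.005 -0.039 -0.999] F [-0.3  0.2 -2.8] w14.5 q [ 0.32  0.52  1.47 -0.04  1.15  0.24]
vise xy [ -0.22889183 175.59763068]
```

View pics/s10.png

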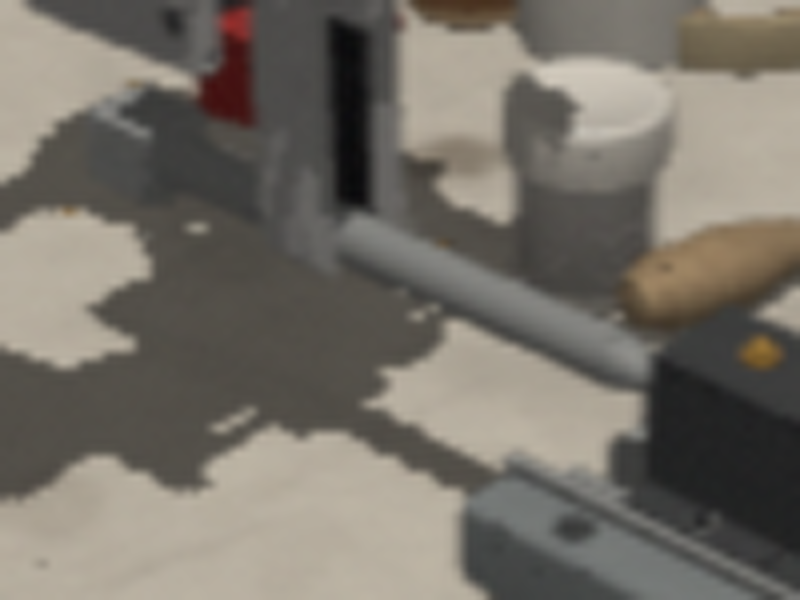

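View pics/t6.png

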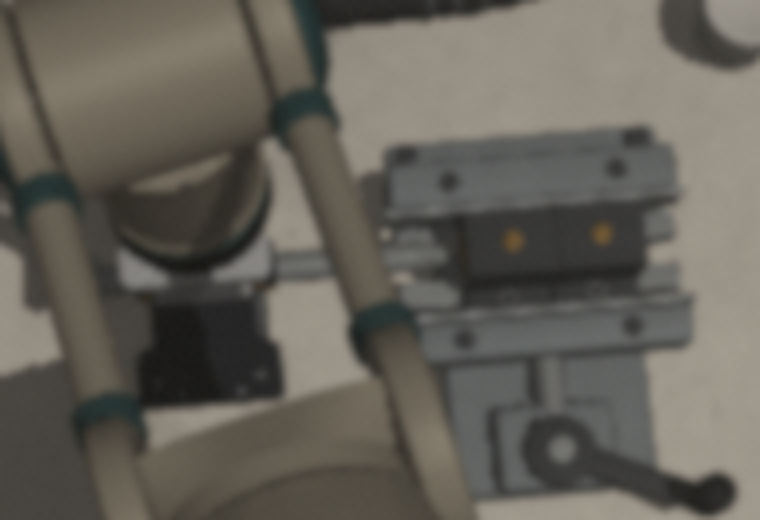

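```bash
python3 - <<'E'
from h import *
s=cam("scene"); c=cam("top")
S=lambda X:((proj(s,X)-[283,180])*8).round(1); T=lambda X:((proj(c,X)-[230,130])*4).round(1)
print("scene nip",S([*V(0,20),99]),"seen 760,352")
for y in (43,62,80,120): print(y,"scene",S([*V(0,y),72]))
print("top nips",T([*V(0,20),99]),T([*V(0,-26.5),99]),"seen 513,241; 602,234")
for y in (54,100,110): print(y,"top",T([*V(0,y),72]))
crop(c,280,170,350,210,11,"t7.png")
E
```

```text
scene nip [765.7 341.4] seen 760,352
43 scene [692.4 396.8]
62 scene [637.2 370.9]
80 scene [585.9 346.7]
120 scene [475.  294.6]
top nips [516.3 234.5] [606.3 227.3] seen 513,241; 602,234
54 top [447.  250.8]
100 top [359.5 257.8]
110 top [340.4 259.3]
```

View pics/t7.png

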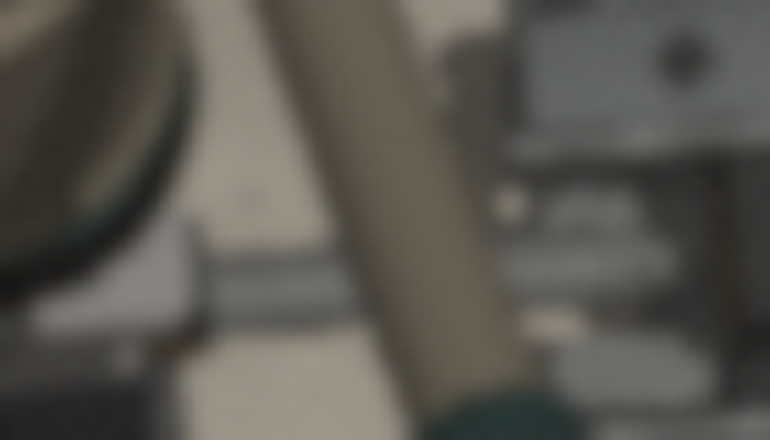

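```bash
python3 - <<'E'
from h import *
s=cam("scene")
S=lambda X:((proj(s,X)-[333,200])*12).round(1)
for n,X in [("nip",(0,20,100)),("tl",(-17,43,94)),("tr",(17,43,94)),("jawend",(-27,80,52))]: print(n,S([*V(X[0],X[1]),X[2]]))
for y in (50,60,70,80): print(y,S([*V(0,y),72]))
crop(s,333,200,393,245,12,"s11.png")
E
```

```text
nip [548.9 267.2]
tl [381.7 287.1]
tr [504.6 212.2]
jawend [178.1 433.4]
50 [407.9 340.8]
60 [364.5 320.4]
70 [321.4 300.2]
80 [278.8 280.1]
```

View pics/s11.png

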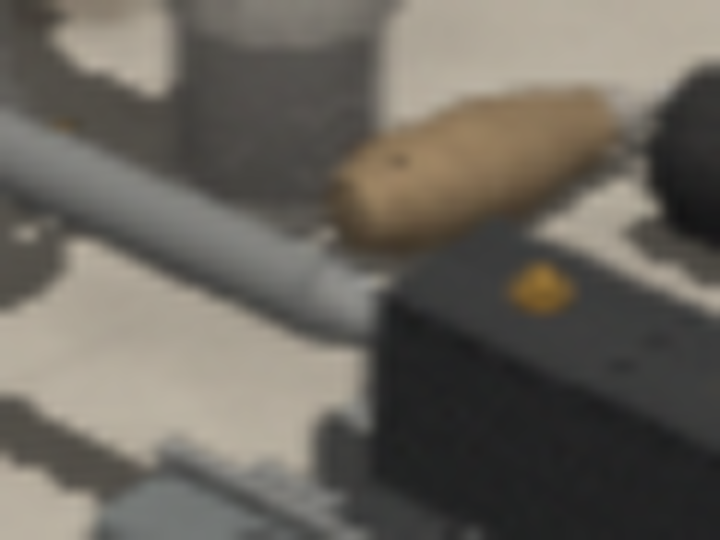

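{"op": "servo_tool", "data": {
  "rows": [
    [[0, 0, 0], [0, -0.002, 0.005], 0.05],
    [[0, 0, 0], [-0.01, -0.002, 0.0054], 0.05],
    [[0, 0, 0], [-0.025, -0.002, 0.006], 0.05],
    [[0, 0, 0], [-0.04, -0.002, 0.0066], 0.05],
    [[0, 0, 0], [-0.0625, -0.002, 0.0074], 0.05],
    [[0, 0, 0], [-0.0625, -0.002, 0.0074], 0.05]
  ]
}}

```text
clock: 35.55
position: [622.0, 234.0, 83.6]
eef_rot: [2.09, 2.303, -0.043]
contact_force: [0.4, 0.8, -2.8]
width: 15.1
```

```bash
python3 - <<'E'
from h import *
st(); s=cam("scene"); crop(s,333,200,393,245,12,"s12.png")
p=arm.sense()["position"]; print("vise xy",VR.T@(p[:2]-VO))
E
```

```text
t35.55 pos [622.  234.   83.6] yang 5.5 z [ 0.004 -0.041 -0.999] F [ 0.4  0.8 -2.8] w15.1 q [ 0.28  0.51  1.5  -0.04  1.14  0.2 ]
vise xy [ -1.35036763 149.66963795]
```

View pics/s12.png

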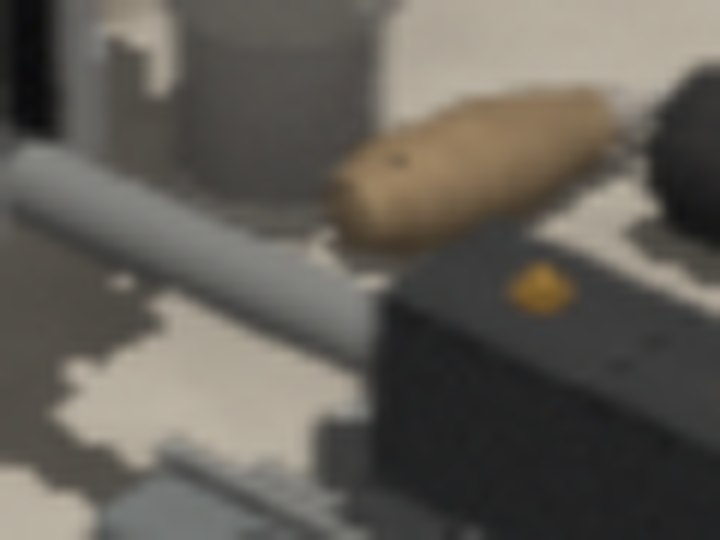

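Nose is about 14 mm into the first bore with no contact force. Continue.

{"op": "servo_tool", "data": {
  "rows": [
    [[0, 0, 0], [-0.02, 0.001, 0.0018], 0.05],
    [[0, 0, 0], [-0.04, 0.001, 0.0026], 0.05],
    [[0, 0, 0], [-0.06, 0.001, 0.0034], 0.05],
    [[0, 0, 0], [-0.08, 0.001, 0.0042], 0.05],
    [[0, 0, 0], [-0.08, 0.001, 0.0042], 0.05]
  ]
}}

```text
clock: 36.1
position: [625.5, 202.4, 83.2]
eef_rot: [2.09, 2.304, -0.043]
contact_force: [0.4, 0.2, -1.1]
width: 14.6
```

```bash
python3 - <<'E'
from h import *
st(); p=arm.sense()["position"]; print("vise xy",VR.T@(p[:2]-VO))
E
```

```text
t36.10 pos [625.5 202.4  83.2] yang 5.6 z [ 0.004 -0.041 -0.999] F [ 0.4  0.2 -1.1] w14.6 q [ 0.23  0.5   1.52 -0.05  1.13  0.15]
vise xy [ -1.02416056 117.16642782]
```

{"op": "servo_tool", "data": {
  "rows": [
    [[0, 0, 0], [-0.02, 0.001, 0.0008], 0.05],
    [[0, 0, 0], [-0.04, 0.001, 0.0016], 0.05],
    [[0, 0, 0], [-0.06, 0.001, 0.0024], 0.05],
    [[0, 0, 0], [-0.08, 0.001, 0.0032], 0.05],
    [[0, 0, 0], [-0.08, 0.001, 0.0032], 0.05]
  ]
}}

```text
clock: 36.6
position: [629.1, 170.6, 83.3]
eef_rot: [2.09, 2.304, -0.043]
contact_force: [0.1, -1.0, -2.0]
width: 14.6
```

```bash
python3 - <<'E'
from h import *
st(); p=arm.sense()["position"]; print("vise xy",VR.T@(p[:2]-VO))
E
```

```text
t36.60 pos [629.1 170.6  83.3] yang 5.6 z [ 0.004 -0.041 -0.999] F [ 0.1 -1.  -2. ] w14.6 q [ 0.18  0.5   1.53 -0.05  1.12  0.1 ]
vise xy [-0.60886361 85.1672581 ]
```

{"op": "servo_tool", "data": {
  "rows": [
    [[0, 0, 0], [-0.02, 0.001, 0.0008], 0.05],
    [[0, 0, 0], [-0.04, 0.001, 0.0016], 0.05],
    [[0, 0, 0], [-0.06, 0.001, 0.0024], 0.05],
    [[0, 0, 0], [-0.065, 0.001, 0.0026], 0.05],
    [[0, 0, 0], [-0.065, 0.001, 0.0026], 0.05]
  ]
}}

```text
clock: 37.1
position: [632.0, 145.6, 83.6]
eef_rot: [2.089, 2.304, -0.042]
contact_force: [-1.3, 0.3, 2.8]
width: 14.8
```

```bash
python3 - <<'E'
from h import *
st(); p=arm.sense()["position"]; print("vise xy",VR.T@(p[:2]-VO))
s=cam("scene"); crop(s,300,170,440,275,5.5,"s13.png")
E
```

```text
t37.10 pos [632.  145.6  83.6] yang 5.6 z [ 0.005 -0.041 -0.999] F [-1.3  0.3  2.8] w14.8 q [ 0.14  0.49  1.54 -0.05  1.11  0.07]
vise xy [-0.19999061 59.98304627]
```

View pics/s13.png

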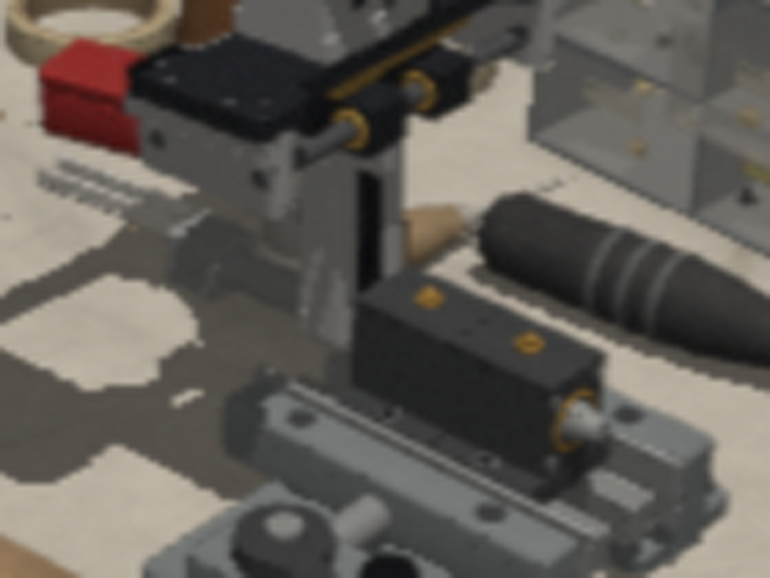

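Nose is out of the last bore. Release, go behind the head and push it home.

{"op": "servo_tool", "data": {
  "rows": [
    [[0, 0, 0], [0, 0, 0], 0.4],
    [[0, 0, 0], [0, 0, 0], 0.4],
    [[0, 0, 0], [0, 0, 0], 0.4],
    [[0, 0, 0], [0, 0, -0.05], 0.4],
    [[0, 0, 0], [0, 0, -0.15], 0.4],
    [[0, 0, 0], [0, 0, -0.15], 0.4]
  ]
}}

```text
clock: 37.75
position: [635.1, 149.3, 148.4]
eef_rot: [2.084, 2.3, -0.03]
contact_force: [1.1, -0.7, 0.0]
width: 37.8
```

```bash
python3 - <<'E'
from h import *
st(); plan((*V(0,190),142),np.degrees(VY))
c=cam("wrist"); cv2.imwrite("pics/w15.png",c["pixels"][:,:,::-1])
E
```

```text
t37.75 pos [635.1 149.3 148.4] yang 5.7 z [ 0.015 -0.039 -0.999] F [ 1.1 -0.7  0. ] w37.8 q [ 0.15  0.44  1.46 -0.04  1.24  0.06]
turn [0.0034, 0.0129, -0.0] shift [0.317, -0.0085, 0.0032] rows~2.5
```

View pics/w15.png

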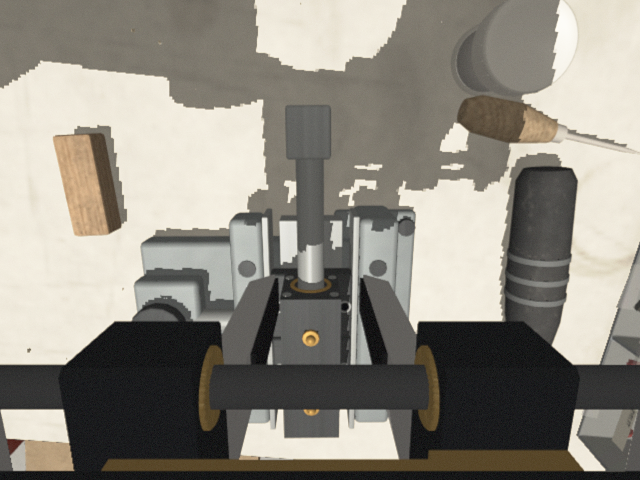

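{"op": "servo_tool", "data": {
  "rows": [
    [[0, 0.0129, 0], [0.317, -0.0085, 0], 0],
    [[0, 0.0129, 0], [0.317, -0.0085, 0], 0],
    [[0, 0.0129, 0], [0.317, -0.0085, 0], 0],
    [[0, 0.0129, 0], [0.317, -0.0085, 0], 0],
    [[0, 0.0129, 0], [0.317, -0.0085, 0], 0],
    [[0, 0.0129, 0], [0.317, -0.0085, 0], 0],
    [[0, 0.0129, 0], [0.317, -0.0085, 0], 0]
  ]
}}

```text
clock: 38.5
position: [616.0, 272.9, 137.8]
eef_rot: [2.111, 2.326, -0.001]
contact_force: [-0.3, 0.5, 0.2]
width: 1.0
```

```bash
python3 - <<'E'
from h import *
st(); plan((*V(0,190),87),np.degrees(VY))
E
```

```text
t38.50 pos [616.  272.9 137.8] yang 5.5 z [-0.    -0.001 -1.   ] F [-0.3  0.5  0.2] w1.0 q [ 0.31  0.48  1.41 -0.    1.25  0.22]
turn [-0.0001, 0.0003, -0.0006] shift [0.0045, 0.0089, 0.1269] rows~1.0
```

{"op": "servo_tool", "data": {
  "rows": [
    [[0, 0, 0], [0.004, 0.009, 0.08], 0],
    [[0, 0, 0], [0.004, 0.009, 0.127], 0],
    [[0, 0, 0], [0.004, 0.009, 0.127], 0],
    [[0, 0, 0], [-0.04, 0.009, 0.127], 0],
    [[0, 0, 0], [-0.07, 0.009, 0.127], 0],
    [[0, 0, 0], [-0.09, 0.009, 0.127], 0],
    [[0, 0, 0], [-0.11, 0.009, 0.127], 0],
    [[0, 0, 0], [-0.13, 0.009, 0.127], 0]
  ]
}}

```text
clock: 39.3
position: [625.5, 224.7, 89.0]
eef_rot: [-2.111, -2.325, -0.01]
contact_force: [-1.0, 8.0, 3.3]
width: 0.3
```

```bash
cat > pv.py <<'E'
from h import *
st(); p=arm.sense()["position"]; print("vise xy",VR.T@(p[:2]-VO))
s=cam("scene"); crop(s,300,170,440,275,5.5,"s_%d.png"%int(arm.sense()["clock"]*100))
E
python3 pv.py; ls -t pics | head -1
```

```text
t39.30 pos [625.5 224.7  89. ] yang 5.5 z [ 0.003  0.006 -1.   ] F [-1.   8.   3.3] w0.3 q [0.24 0.5  1.5  0.01 1.13 0.14]
vise xy [  1.1792647  139.38230578]
s_3935.png
```

View pics/s_3935.png

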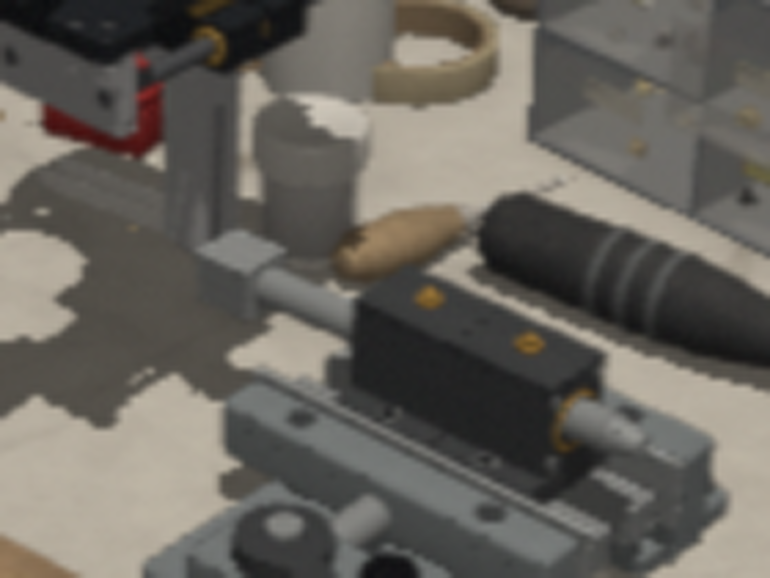

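{"op": "servo_tool", "data": {
  "rows": [
    [[0, 0, 0], [-0.02, 0, 0], 0],
    [[0, 0, 0], [-0.04, 0, 0], 0],
    [[0, 0, 0], [-0.06, 0, 0], 0],
    [[0, 0, 0], [-0.08, 0, 0], 0],
    [[0, 0, 0], [-0.1, 0, 0], 0],
    [[0, 0, 0], [-0.115, 0, 0], 0]
  ]
}}

```text
clock: 39.95
position: [630.2, 181.3, 90.2]
eef_rot: [-2.11, -2.324, -0.015]
contact_force: [-2.2, 11.6, 9.6]
width: 0.7
```

```bash
python3 pv.py
```

```text
t39.95 pos [630.2 181.3  90.2] yang 5.5 z [ 0.005  0.009 -1.   ] F [-2.2 11.6  9.6] w0.7 q [0.17 0.49 1.53 0.01 1.12 0.07]
vise xy [ 1.55817831 95.70606678]
```

{"op": "servo_tool", "data": {
  "rows": [
    [[0, 0, 0], [-0.01, 0, 0], 0],
    [[0, 0, 0], [-0.02, 0, 0], 0],
    [[0, 0, 0], [-0.03, 0, 0], 0]
  ]
}}

```text
clock: 40.3
position: [630.7, 168.0, 87.9]
eef_rot: [-2.11, -2.323, -0.01]
contact_force: [-1.4, 15.7, 3.9]
width: 0.7
```

```bash
python3 pv.py; ls -t pics|head -1
```

```text
t40.30 pos [630.7 168.   87.9] yang 5.5 z [ 0.002  0.007 -1.   ] F [-1.4 15.7  3.9] w0.7 q [0.15 0.49 1.53 0.01 1.12 0.05]
vise xy [ 0.71504595 82.43262001]
s_4035.png
```

View pics/s_4035.png

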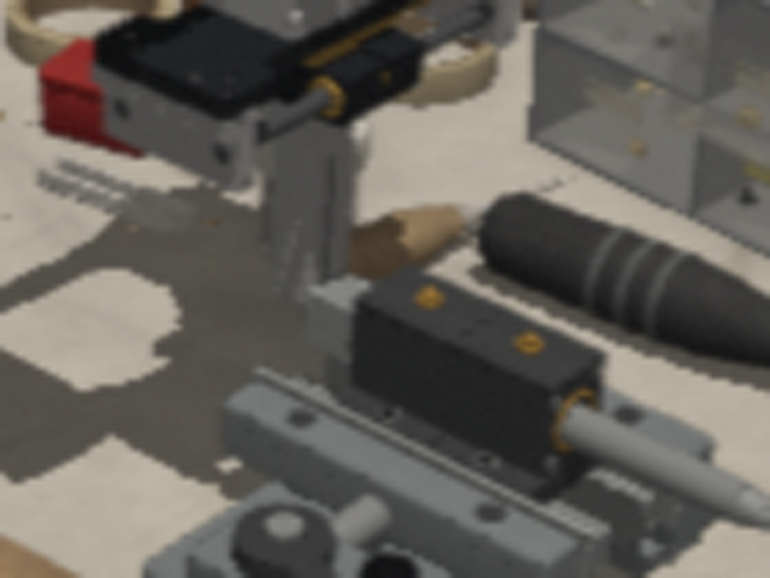

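{"op": "servo_tool", "data": {
  "rows": [
    [[0, 0, 0], [-0.004, 0, 0], 0],
    [[0, 0, 0], [-0.008, 0, 0], 0]
  ]
}}

```text
clock: 40.55
position: [630.7, 167.9, 88.0]
eef_rot: [-2.108, -2.32, -0.015]
contact_force: [-0.4, 19.5, 3.6]
width: 0.2
```

```bash
python3 pv.py
```

```text
t40.55 pos [630.7 167.9  88. ] yang 5.5 z [ 0.001  0.012 -1.   ] F [-0.4 19.5  3.6] w0.2 q [0.15 0.49 1.53 0.01 1.12 0.05]
vise xy [ 0.70060287 82.32504948]
```

It stalled at 19.5 N without moving, so the head is home. Back off and inspect.

{"op": "servo_tool", "data": {
  "rows": [
    [[0, 0, 0], [0.03, 0, 0], 0],
    [[0, 0, 0], [0.1, 0, 0], 0],
    [[0, 0, 0], [0.15, 0, -0.1], 0],
    [[0, 0, 0], [0.15, 0, -0.3], 0],
    [[0, 0, 0], [0.1, 0, -0.5], 0],
    [[0, 0, 0], [0.1, 0, -0.5], 0],
    [[0, 0, 0], [0, 0, -0.5], 0],
    [[0, 0, 0], [0, 0, -0.5], 0]
  ]
}}

```text
clock: 41.4
position: [632.0, 156.7, 290.3]
eef_rot: [2.11, 2.317, -0.0]
contact_force: [-0.7, -0.0, -0.1]
width: 1.1
```

```bash
python3 pv.py; ls -t pics|head -1; python3 - <<'E'
from h import *
c=cam("wrist"); cv2.imwrite("pics/w16.png",c["pixels"][:,:,::-1]);crop(c,170,120,430,380,3,"w16c.png"); s=cam("scene"); crop(s,300,170,450,290,5.3,"s14.png")
E
```

```text
t41.40 pos [632.  156.7 290.3] yang 5.4 z [ 0.006 -0.005 -1.   ] F [-0.7 -0.  -0.1] w1.1 q [ 0.14  0.37  1.22 -0.01  1.55  0.05]
vise xy [ 0.96105106 71.02298108]
s_4145.png
```

View pics/w16.png

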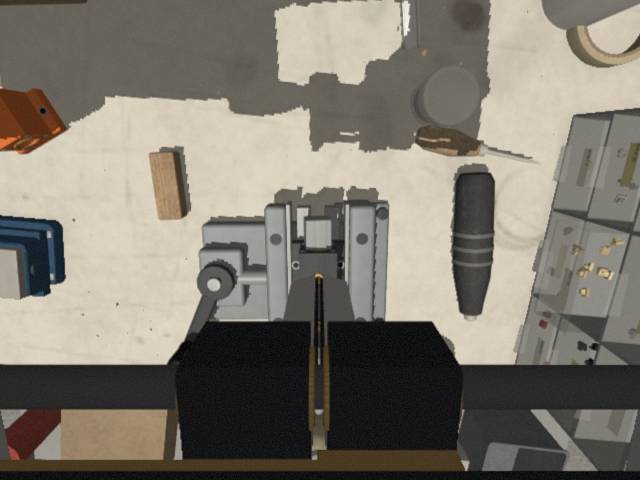

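View pics/s14.png

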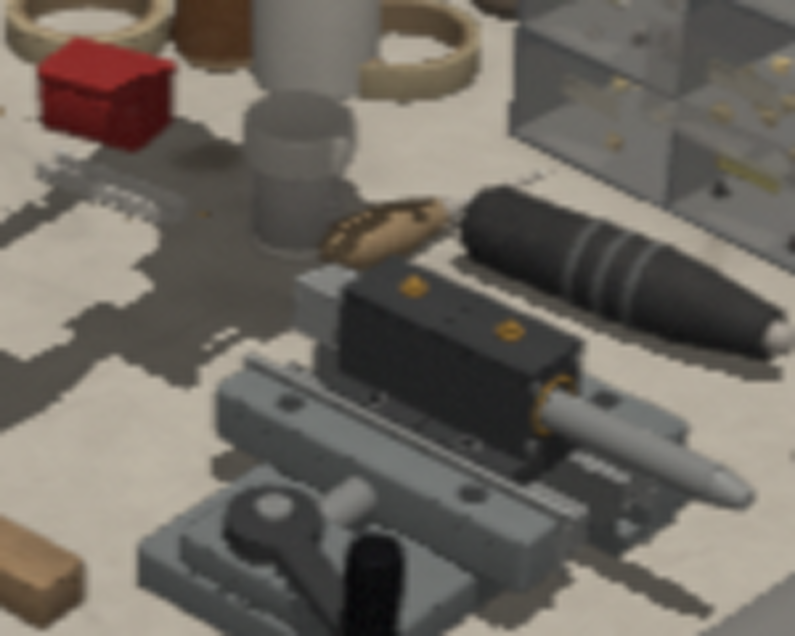

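View pics/w16c.png

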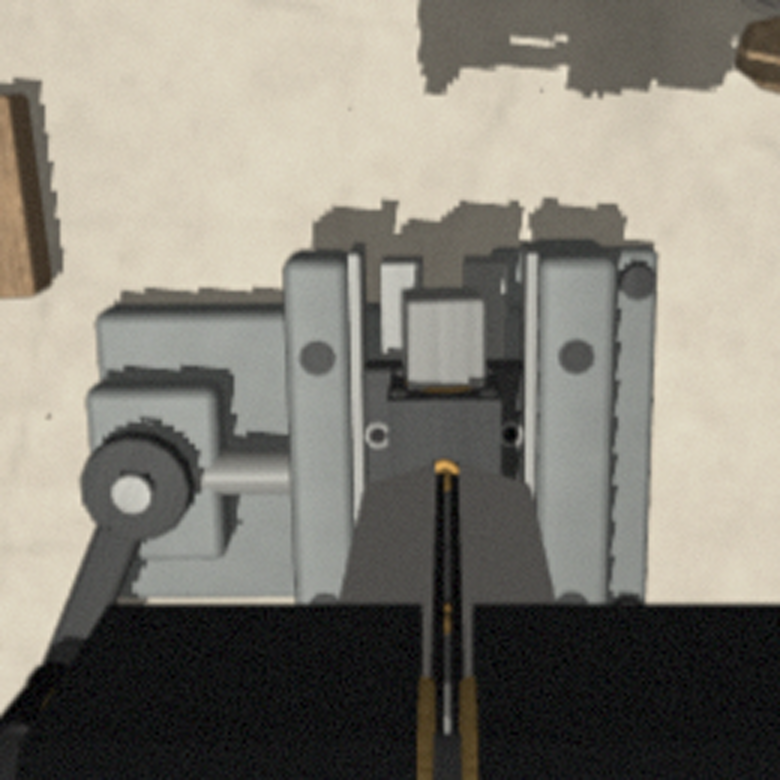

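```bash
python3 - <<'E'
from h import *
st(); plan((*V(-50,-10),330),-83)
E
```

```text
t41.55 pos [629.7 161.2 285.9] yang 5.6 z [-0.003 -0.001 -1.   ] F [0.8 0.6 0.6] w0.1 q [ 0.14  0.37  1.22 -0.    1.55  0.05]
turn [-0.0005, 0.0009, 0.492] shift [-0.2147, -0.1228, -0.1098] rows~10.3
```

```bash
python3 - <<'E'
from h import *
c=cam("wrist")
f=lambda u,v,z:VR.T@(onz(c,170+u/3,120+v/3,z)[:2]-VO)
print("shoulder",f(408,382,83),f(486,382,83),"rear",f(405,297,83),f(484,297,83))
print("block top edge",f(388,400,94),f(500,400,94),"foot edge",f(367,366,54), f(520,366,54))
E
```

```text
shoulder [-12.4329684  49.2318558] [11.28731859 49.2346319 ] rear [-13.12220548  75.49261486] [10.49608295 75.49154968]
block top edge [-18.01726583  46.59386054] [15.12499341 46.59890107] foot edge [-26.81846185  47.08667977] [23.28922696 47.09099358]
```

{"op": "servo_tool", "data": {
  "rows": [
    [[0, 0, 0.492], [-0.215, -0.123, -0.11], 0],
    [[0, 0, 0.492], [-0.215, -0.123, -0.11], 0],
    [[0, 0, 0.492], [-0.215, -0.123, -0.11], 0],
    [[0, 0, 0.492], [-0.215, -0.123, -0.11], 0],
    [[0, 0, 0.492], [-0.215, -0.123, -0.11], 0],
    [[0, 0, 0.492], [-0.215, -0.123, -0.11], 0],
    [[0, 0, 0.492], [-0.215, -0.123, -0.11], 0],
    [[0, 0, 0.492], [-0.215, -0.123, -0.11], 0],
    [[0, 0, 0.492], [-0.215, -0.123, -0.11], 0],
    [[0, 0, 0.492], [-0.215, -0.123, -0.11], 0]
  ]
}}

```text
clock: 42.6
position: [589.3, 72.5, 329.5]
eef_rot: [3.131, 0.257, -0.005]
contact_force: [0.4, -0.8, -0.1]
width: 0.9
```

```bash
python3 - <<'E'
from h import *
c=cam("wrist"); st(); cv2.imwrite("pics/w17.png",c["pixels"][:,:,::-1]);crop(c,200,60,460,260,3,"w17c.png")
E
```

```text
t42.65 pos [589.3  72.4 329.5] yang -80.8 z [-0.003 -0.    -1.   ] F [ 0.5  0.5 -0.6] w0.5 q [ 0.01  0.27  1.27 -0.    1.61  1.42]
```

View pics/w17c.png

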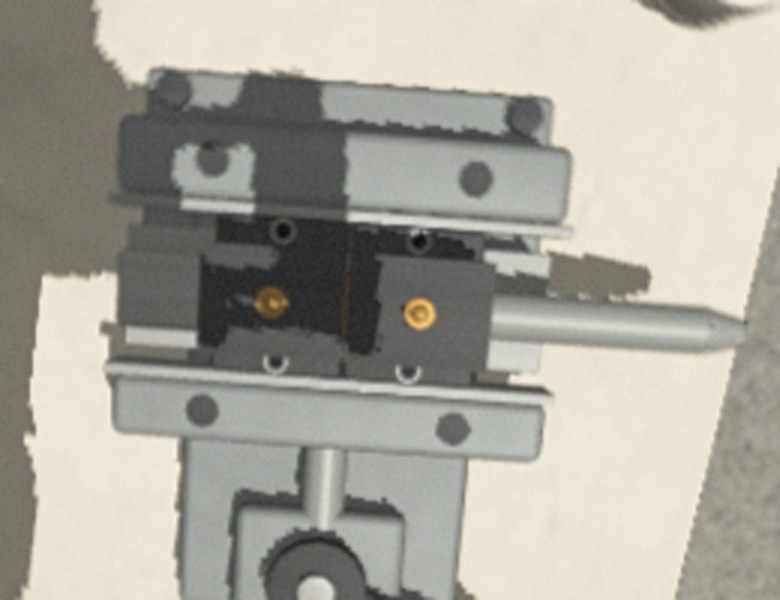

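```bash
python3 - <<'E'
from h import *
c=cam("wrist")
f=lambda u,v,z:(VR.T@(onz(c,200+u/3,60+v/3,z)[:2]-VO)).round(1)
print("tip",f(745,325,71),"right top edge",f(492,305,94),f(492,265,94),"left top",f(203,300,94),"head rear",f(118,290,83),f(118,318,83),"nips",f(271,302,100),f(420,314,100), "jaw",f(105,366,52),f(552,393,52),"fixed",f(110,204,52),f(570,235,52))
print("beech"); 
E
```

```text
tip [   1.1 -138. ] right top edge [  3.3 -50.2] [ 15.5 -49.1] left top [-0.9 40.8] head rear [-0.  69.5] [-8.9 69.4] nips [ 0.1 19. ] [ -0.6 -27.4] jaw [-28.1  79.5] [-27.7 -78.9] fixed [27.1 78.5] [ 26.8 -79.6]
beech
```

```bash
python3 - <<'E'
from h import *
st()
from station import order
print(order.finish_job())
E
```

```text
t42.70 pos [589.4  72.4 329.6] yang -80.2 z [-0.003 -0.    -1.   ] F [ 0.4  0.3 -0.6] w0.5 q [ 0.01  0.27  1.27 -0.    1.61  1.41]
the job is handed in; nothing more can be done
None
```

The job was finished and handed in at about 43 s of the 208 s allowed; no verdict was given. I swung the lever open and laid the small beech block on the bench, about 180 mm from the vise's centre. I then stood both bearing blocks on the parallels; only two were present. I swung the lever back with about 14 N at the knob until it stalled, threaded the shaft through, and pushed its head home.

**Last checks:**
- **Blocks:** both sit within about 0.6 mm of the bore line, touching each other.
- **Vise:** the jaw faces measured at -28 and +27 mm, so the blocks are clamped. The jaw's force on each block could not be read directly.
- **Shaft:** the last push stalled at 19.5 N without movement. The nose stands about 88 mm out of the last bore; about 87 mm would mean the head is fully home.
- **Disagreement:** one camera view suggested a 2 to 2.5 mm gap at the shoulder, but the next view put it within 1 mm.
- **Jars and robot:** neither jar was touched, and the arm was clear above the vise at hand-in.

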